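# Pop the drying cabinet's push-to-open hatch and rack a gel-plate cassette

## Task

Open the sloping hatch of the small drying cabinet: press its front edge in until the push catch lets go and it pops ajar, then swing it right up to its stop and leave it open. Then take the gel-plate cassette from the draining block on the bench and stand it on edge, fully down, in one of the two free slots of the slanted rack inside. Lower it in rather than dropping it, and leave the two cassettes already drying, the tip box and the timer where they are.

Things in the scene. Friction and masses are not known exactly. Their poses are not given: they have to be found in the camera images.
- hatch (a joint): Hatch angle, rad. 0: shut, held by the catch. Pressed in at the front it gives; about 2.5 mm in (-0.015), at 8 to 11 N, the catch lets go; hard stop at -0.043 (7 mm). Let go, it springs to about 0.23 (front edge 40 mm up) and rests there. A stiff hinge (1 to 2 N at the front edge) then holds it wherever it is left; stop at 1.92, about upright. If pressed only just shut it may latch again: press once more.
- hatch_front (a point): Where to press: mid-width on the outer face of the hatch's aluminium front bar, 15 mm behind its front edge. The hatch, a framed clear panel 228 mm wide, 176 mm from hinge to front edge, 6 mm thick, slopes 25 degrees when shut, hinged at its upper edge, lower edge to the robot's right. Axes turn with it: x up the slope to the hinge, y left along the hinge, z out of the outer face. Press along -z.
- hatch_lip (a point): Mid-width on the lower outer edge of the hatch's turned-down front rim (3 mm thick), 16.5 mm below the outer face, 15 mm ahead of hatch_front; same axes. When ajar, a gap of about 33 mm between it and the cabinet's front wall lets fingertips in under it, to lift 40 to 60 mm to its +y side, clear of the striker.
- hatch_hinge (a point): Mid-width on the hatch's hinge axis (this frame's y); axes turn with the hatch as for hatch_front. hatch_lip lies 176 mm along -x and 9 mm along -z from here. The hatch's inner face is 1.5 mm along +z; a thin striker post hangs 35 mm from the inner face, mid-width, 154 mm along -x; when ajar, the ejector rod (8 mm) stands 24 mm to its -y side.
- cassette_center (a point): Centre of the cassette to be racked: a flat white and glass plate sandwich 100 long (x), 8 thick (y), 75 high (z, up) mm, 0.12 kg. It stands on edge in a slot of a white draining block 124x106x24 mm, its lower edge 6 mm above the bench. The glass on its +y side ends 8 mm below the top edge: grip it across its faces 15 to 25 mm below the top edge.
- slot_2 (a point): Middle of the floor of the rack's second slot from the left (seen from the cabinet's front), free. Slots: 12 mm wide (y), 112 long (x), 30 deep (z), 46 apart. Axes: x up the slope along the slot, y left across it, z out of it, square to the sloping opening, 25 degrees off vertical, leaning to the front; the opening's rim is 78 mm up z. A seated cassette has its centre 37.5 mm up z, its z along z, length along x.
- slot_3 (a point): The same point of the third slot from the left, also free, 46 mm along -y of slot_2.
- dry_left_center (a point): Centre of a like cassette that already stands in the leftmost slot, 46 mm from slot_2; open the jaws only a little when letting go beside it. To be left alone.
- dry_right_center (a point): Centre of a like cassette that already stands in the rightmost slot, 46 mm from slot_3. To be left alone.
- tip_box: Closed box of pipette tips, 78x118x73 mm, blue with a clear lid, standing on the bench beside the draining block; origin at the centre of its underside. To be left alone.
- bench_timer: Bench timer 64x64x20 mm on the bench in front of the cabinet, origin at the centre of its underside. To be left alone.
There are look-alikes about, which are no part of the job. Leave any black look-alike of the part that bears cassette_center alone.

How it is judged:
By the outcome, as a careful person would: the job done as asked, in the order asked, and still so for the second after the job is handed in, with the robot touching nothing.
It also fails if it takes over 59 s, if anything falls off the work surface, if the arm or the gripper's body presses on something with over 40 N, if the wrist force passes 120 N, or if a joint passes its speed limit or range.

## Robot

A 6-joint arm with a two-finger parallel gripper is mounted at the origin on the work surface; the furniture and walls round the work are solid. World frame = base frame: x ahead of the robot, y to its left, z up, the work surface at z = 0. Lengths are in m, angles in rad, forces in N, time in s.
With the tool pointing down it reaches from about 0.35 to 0.85 m from the base axis. Payload 8.1 kg.
Tool frame: the origin (TCP) lies between the finger pads; the fingertips stand 19 mm ahead of it and the grasp point (between the pads) is the TCP (manip.tcp_to_tips is the z of the fingertips in the tool frame, in m); z points along the fingers, x is the direction in which the jaws open and shut, and the axes are right-handed (so a half turn about z gives the same grasp; the last joint's range is limited). The gripper opens to 85 mm and grips with 20 to 120 N. Pads are 22 mm wide; open, the fingers measure 114 mm over their backs; the gripper's body (76 mm by 85 mm) begins 54 mm behind the grasp point. The pads swing forward as they close: fully open they stand 13 mm farther back than shut.
Start: joints at [1.067, 0.13, 1.488, -0, 1.523, -0.085], TCP at [0.244, 0.548, 0.228] pointing down, gripper open.
Joint ranges: [-2.96, 2.96], [-0.89, 2.26], [0.02, 2.5], [-1.34, 4.48], [0, 2.73], [-2.66, 2.66]. Speed limits (rad/s): [2.39, 2.39, 2.79, 3.14, 3.14, 3.14].

## Interface

Orientations are given as a rotation vector (axis times angle).
In Python, from bench import sensors, eyes, job_done, manip gives the robot as it stands.
- The arm moves only by the shell command python3 -m creep 'ROWS' [FORCE]. ROWS is a JSON object of lists of equal length, an entry for each row: "delta_pos": the shift along the tool's x, y, z in mm, a list of three; "spin": the turn about the tool's z in rad; "jaw": the closure in counts, from 0 (fully open) to 255 (shut). A call has 1 to 20 rows; each row shifts and turns the commanded pose from where the row before left it, along the tool's axes as they then stand; what a row does not reach is not made up. A row lasts 1/12 s, in which the tool goes at most 41.7 mm and 7.16 degrees, less where a joint would pass 70% of its speed; a pose out of reach is approached as far as the arm can. A call is refused whole if a number of a shift passes 41.7 or a number of a turn 0.125, either way. A call with a gripper value outside its range is refused whole. The fingers move at their own pace and stop on an object; FORCE is the grip in N (left out, the last holds). Time passes only in rows, so rows that do not move let the fingers close. It gives the time, the measured TCP pose, the force and the opening at its end, in the units of the state.
- sensors.read_state(): the state, without advancing time (a new reading comes with each control period).
- eyes.capture(name): name is "side" or "top" or "wrist"; returns the picture (400x640x3 uint8, red, green, blue); there is no depth.
- eyes.camera_model(name): a dict with "K" (3x3 intrinsics, pixels), "dist_coeffs" ([k1, k2, p1, p2, k3] as OpenCV has them; the pictures are not rectified), "extrinsics" (4x4, takes a point from camera to world coordinates). Camera axes: x right, y down, z forward; pixel columns grow to the right and rows downward; lengths in m; the calibration is good to about 2 mm. A picture is of the moment at which its call begins: read the wrist's pose just before it. camera_model takes no time and is no camera call; for the wrist camera it gives the pose at the moment of the call.
- job_done(): hands the job in, once; it reports no verdict.
The state is a dict: "time": time; "joint_pos": joint angles; "qd": joint speeds; "tau": joint torques, N m; "tcp_pos": TCP position; "eef_rot": TCP orientation; "wrist_force": force on the tool from outside, world axes, zero at the start; "torque": the same for the moment, N m; "opening": finger opening in m.
Only numpy, scipy, OpenCV 4.12 (cv2) and the standard library are available. Lean on these libraries where they do the work, as an engineer would, in place of code of your own. Each camera call takes 0.05 s, during which the arm holds its last target.

## Working session

There is one attempt and no reset: what is moved stays moved. The work goes in short steps, Python scripts to look and compute and a shell command to move; the robot and the scene stay as the last step left them, time stands still between calls to the robot, and variables do not carry over. Pictures are saved under pics/ and viewed, and the job is handed in when it is done.

```bash
ls; mkdir -p pics; python3 - <<'E'
from bench import sensors, eyes, manip
import cv2
print(sensors.read_state()); print([a for a in dir(manip) if a[0]!='_'])
for n in ("side","top","wrist"):
    m=eyes.camera_model(n); print(n,m)
    cv2.imwrite(f"pics/{n}0.png",eyes.capture(n)[:,:,::-1])
E
```

```text
pics
{'time': 0.0, 'joint_pos': array([ 1.06662703e+00,  1.31151112e-01,  1.48928153e+00, -2.56887807e-05,
        1.52295501e+00, -8.54154676e-02]), 'qd': array([-9.87927678e-04,  6.66841289e-04, -1.55796276e-03,  1.67437717e-05,
        5.68882946e-04, -1.92929482e-04]), 'tau': array([-1.83074953e-03, -5.69413698e+01, -5.00537467e+01, -4.20994129e-04,
        1.53358775e-02,  1.23871686e-05]), 'tcp_pos': array([0.24370881, 0.54768574, 0.22744917]), 'eef_rot': array([ 2.63392406e+00,  1.71072704e+00, -2.46734138e-03]), 'wrist_force': array([-0.00354068,  0.66032854,  0.1349427 ]), 'torque': array([-0.01637774, -0.00623182,  0.01658415]), 'opening': 0.08550670227345225}
['Unreachable', 'tcp_to_tips']
side {'K': array([[386.3317444 ,   0.        , 324.71037756],
       [  0.        , 386.3317444 , 202.7492981 ],
       [  0.        ,   0.        ,   1.        ]]), 'dist_coeffs': array([-0.04311355,  0.        ,  0.        ,  0.        ,  0.        ]), 'extrinsics': array([[-0.98773299, -0.05772488,  0.14509095,  0.25774522],
       [-0.15581611,  0.42528925, -0.89154383,  0.88566681],
[... 454 characters left out ...]
       [-0.9991772 , -0.02626343,  0.03090573, -0.12686036],
       [-0.02931462, -0.05894797, -0.99783054,  1.12361933],
       [ 0.        ,  0.        ,  0.        ,  1.        ]])}
wrist {'K': array([[325.71461951,   0.        , 312.93010298],
       [  0.        , 325.71461951, 200.14033145],
       [  0.        ,   0.        ,   1.        ]]), 'dist_coeffs': array([-0.04784302,  0.        ,  0.        ,  0.        ,  0.        ]), 'extrinsics': array([[ 0.40632946,  0.87903166,  0.24939869,  0.18031687],
       [ 0.91372447, -0.39030543, -0.11300114,  0.57684283],
       [-0.00198992,  0.27379738, -0.96178534,  0.37295583],
       [ 0.        ,  0.        ,  0.        ,  1.        ]])}
```

View pics/side0.png

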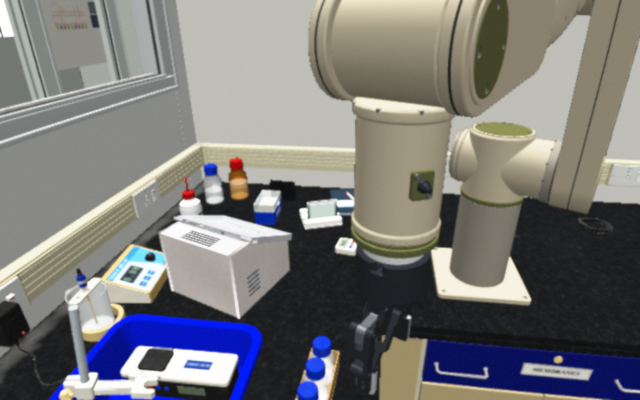

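View pics/top0.png

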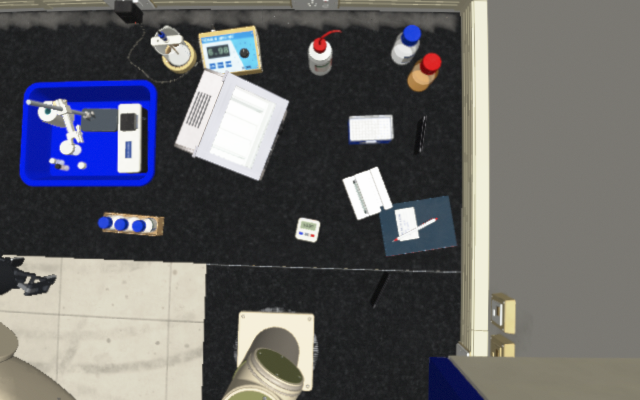

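View pics/wrist0.png

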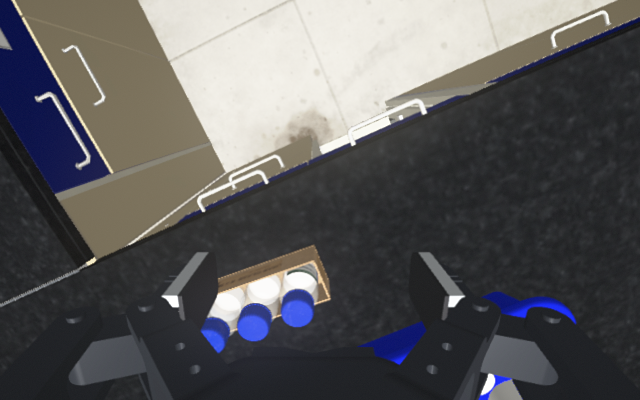

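```bash
python3 - <<'E'
import cv2
a=cv2.imread("pics/top0.png");b=cv2.imread("pics/side0.png")
cv2.imwrite("pics/t1.png",cv2.resize(a[60:190,170:310],None,fx=5,fy=4.5,interpolation=cv2.INTER_CUBIC)[:600])
cv2.imwrite("pics/t2.png",cv2.resize(a[100:260,290:440],None,fx=3.7,fy=3.7,interpolation=cv2.INTER_CUBIC))
cv2.imwrite("pics/s1.png",cv2.resize(b[150:320,150:370],None,fx=3.5,fy=3.5,interpolation=cv2.INTER_CUBIC))
E
```

```text
(no output)
```

View pics/t1.png

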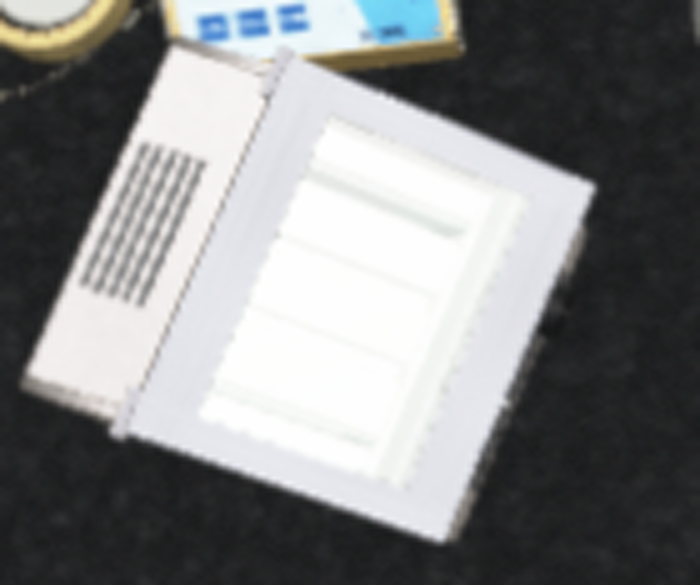

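View pics/t2.png

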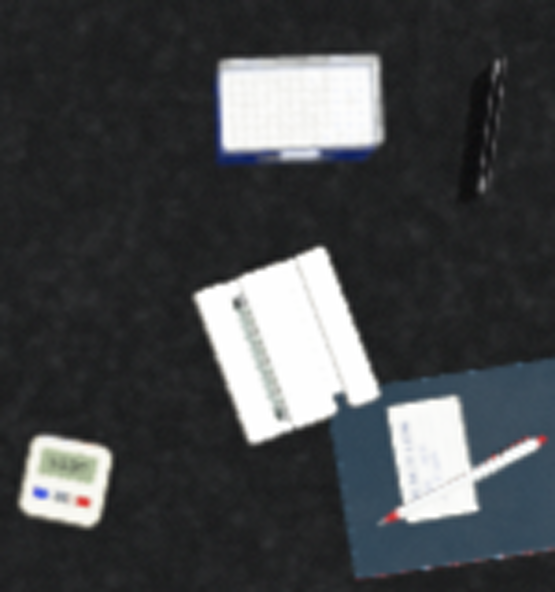

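View pics/s1.png

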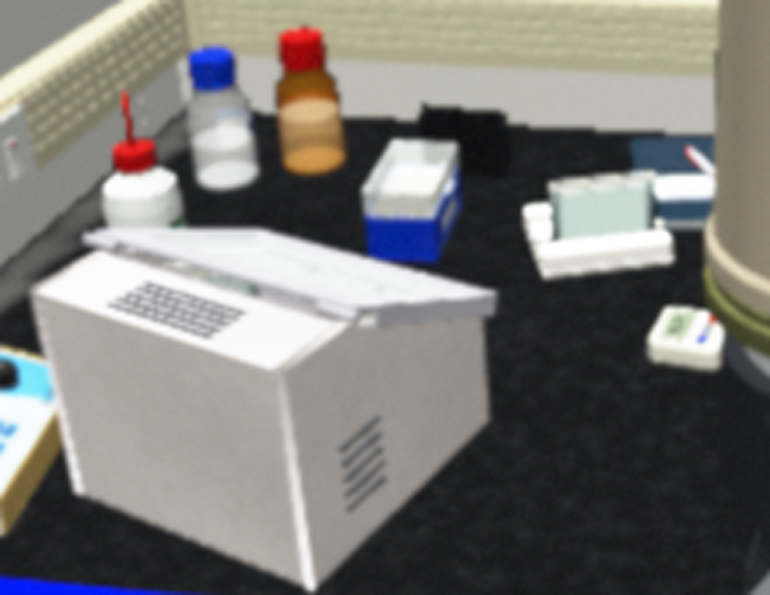

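```bash
cat > h.py <<'E'
import numpy as np, cv2, json
from bench import eyes, sensors
def ray(m,uv):
    p=cv2.undistortPoints(np.array([[uv]],float),m["K"],m["dist_coeffs"])[0,0]
    d=m["extrinsics"][:3,:3]@np.array([p[0],p[1],1]); return m["extrinsics"][:3,3],d/np.linalg.norm(d)
def plane(m,uv,z):
    o,d=ray(m,uv); return o+d*(z-o[2])/d[2]
def tri(rs):
    A=np.zeros((3,3));b=np.zeros(3)
    for o,d in rs:
        P=np.eye(3)-np.outer(d,d);A+=P;b+=P@o
    x=np.linalg.solve(A,b); return x,[np.linalg.norm((np.eye(3)-np.outer(d,d))@(x-o))*1e3 for o,d in rs]
def proj(m,X):
    R=m["extrinsics"][:3,:3];t=m["extrinsics"][:3,3]
    return cv2.projectPoints(np.array(X,float).reshape(-1,3),cv2.Rodrigues(R.T)[0],-R.T@t,m["K"],m["dist_coeffs"])[0][:,0]
E
python3 - <<'E'
from h import *
np.set_printoptions(precision=4,suppress=True)
T=eyes.camera_model("top");S=eyes.camera_model("side")
c=lambda u,v:(150+u/3.5,150+v/3.5)
t=lambda u,v:(170+u/5,60+v/4.5)
P={}
for n,a,b in [("hf",(285,55),(85,238)),("hn",(125,435),(355,318)),("fn",(447,543),(497,297)),("ff",(597,186),(268,232))]:
    P[n],e=tri([ray(T,t(*a)),ray(S,c(*b))]); print(n,P[n],e)
print(np.linalg.norm(P["hf"]-P["hn"]),np.linalg.norm(P["ff"]-P["fn"]),np.linalg.norm(P["hf"]-P["ff"]),np.linalg.norm(P["hn"]-P["fn"]))
# cassette top edge in top view at z=.081 ; block
q=lambda u,v:(290+u/3.7,100+v/3.7)
for uv in [(238,300),(283,418)]: print("cass",plane(T,q(*uv),.081))
for uv in [(194,294),(324,246),(380,392),(250,445)]: print("blk",plane(T,q(*uv),.024))
for uv in [(20,510),(35,435),(112,450),(98,527)]: print("timer",plane(T,q(*uv),.02))
for uv in [(218,60),(380,55),(383,143),(222,152)]: print("tips",plane(T,q(*uv),.073))
E
```

```text
hf [0.751  0.1255 0.1809] [np.float64(1.80583916690431), np.float64(1.8058391669041127)]
hn [0.5318 0.1973 0.1784] [np.float64(0.5295173765877464), np.float64(0.5295173765877768)]
fn [0.481  0.0434 0.1091] [np.float64(0.5447531849623178), np.float64(0.5447531849624483)]
ff [ 0.6936 -0.0312  0.1105] [np.float64(3.323779158328529), np.float64(3.3237791583286542)]
0.230654954442498 0.2253620690931092 0.18112630577403938 0.1762821741468012
cass [ 0.4882 -0.2116  0.081 ]
cass [ 0.4025 -0.2463  0.081 ]
blk [ 0.4969 -0.182   0.024 ]
blk [ 0.537 -0.282  0.024]
blk [ 0.4248 -0.3271  0.024 ]
blk [ 0.3812 -0.2279  0.024 ]
timer [ 0.3258 -0.0515  0.02  ]
timer [ 0.3842 -0.0614  0.02  ]
timer [ 0.3743 -0.1216  0.02  ]
timer [ 0.3145 -0.1123  0.02  ]
tips [ 0.6692 -0.1936  0.073 ]
tips [ 0.6758 -0.3147  0.073 ]
tips [ 0.6092 -0.3177  0.073 ]
tips [ 0.5995 -0.198   0.073 ]
```

```bash
python3 -m creep '{"delta_pos":[[0,0,0],[0,0,0],[0,0,0],[0,0,0],[0,0,0],[0,0,0],[0,0,0],[0,0,0],[0,0,0],[0,0,0],[0,0,0],[0,0,0]],"spin":[0.1233,0.1233,0.1233,0.1233,0.1233,0.1233,0.1233,0.1233,0.1233,0.1233,0.1233,0.1233],"jaw":[255,255,255,255,255,255,255,255,255,255,255,255]}' 30
python3 -m creep '{"delta_pos":[[25,19.4,0],[25,19.4,0],[25,19.4,0],[25,19.4,0],[25,19.4,0],[25,19.4,0],[25,19.4,0],[25,19.4,0],[25,19.4,0],[25,19.4,0],[25,19.4,0],[25,19.4,0],[25,19.4,0],[25,19.4,0],[25,19.4,0],[25,19.4,0],[25,19.4,0],[25,19.4,0],[25,19.4,0],[25,19.4,0]],"spin":[0,0,0,0,0,0,0,0,0,0,0,0,0,0,0,0,0,0,0,0],"jaw":[255,255,255,255,255,255,255,255,255,255,255,255,255,255,255,255,255,255,255,255]}'
cat >> h.py <<'E'
from scipy.spatial.transform import Rotation as Ro
def st():
    s=sensors.read_state(); R=Ro.from_rotvec(s["eef_rot"]).as_matrix()
    print("t",s["time"],"p",s["tcp_pos"].round(4),"yaw",np.degrees(np.arctan2(R[1,0],R[0,0])).round(2),"zax",R[:,2].round(3),"F",s["wrist_force"].round(1),"op",round(s["opening"],4),"q",s["joint_pos"].round(2))
    return s,R
def need(target):
    s,R=st(); d=R.T@(np.array(target)-s["tcp_pos"])*1e3; print("need tool mm",d.round(1)); return d
E
python3 - <<'E'
from h import *
need([.5914,.019,.175])
cv2.imwrite("pics/w2.png",eyes.capture("wrist")[:,:,::-1])
E
```

```text
time: 1.15
tcp_pos: [0.2438, 0.5479, 0.228]
eef_rot: [3.097, -0.522, -0.001]
wrist_force: [1.1, 0.5, -0.6]
opening: -0.0003
time: 2.82
tcp_pos: [0.593, 0.0184, 0.2281]
eef_rot: [3.099, -0.512, -0.001]
wrist_force: [0.2, 1.1, 0.6]
opening: -0.0002
t 2.8167 p [0.593  0.0184 0.2281] yaw -18.77 zax [-0.001  0.    -1.   ] F [0.2 1.1 0.6] op -0.0002 q [-0.06  0.11  1.51  0.    1.52  0.27]
need tool mm [-1.6 -0.  53.1]
```

View pics/w2.png

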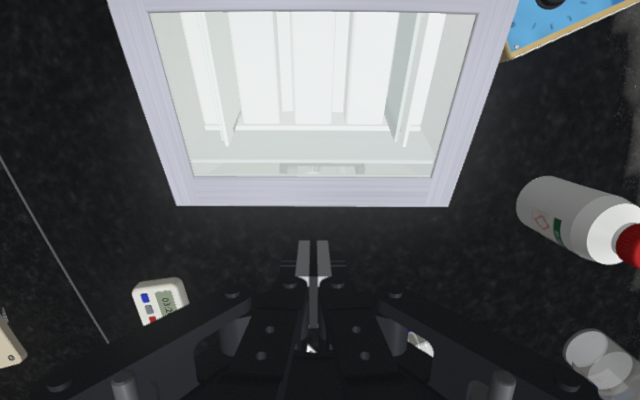

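```bash
python3 - <<'E'
from h import *
np.set_printoptions(precision=4,suppress=True)
W=eyes.camera_model("wrist"); print(W["extrinsics"])
P={}
for n,uv,z in [("fn",(177,206),.109),("ff",(449,206),.109),("bar inner n",(193,178),.118),("bar inner f",(433,178),.118)]: print(n,plane(W,uv,z))
a,b=plane(W,(177,206),.109),plane(W,(449,206),.109); print(np.linalg.norm(a-b),np.degrees(np.arctan2(*(b-a)[1::-1])),(a+b)/2)
E
```

```text
[[ 0.946  -0.3121 -0.0881  0.6175]
 [-0.3243 -0.9089 -0.2621  0.0802]
 [ 0.0017  0.2765 -0.961   0.373 ]
 [ 0.      0.      0.      1.    ]]
fn [0.4817 0.041  0.109 ]
ff [ 0.7017 -0.0345  0.109 ]
bar inner n [0.5089 0.0595 0.118 ]
bar inner f [ 0.6915 -0.0032  0.118 ]
0.23263033174744546 -18.952315486437083 [0.5917 0.0032 0.109 ]
```

```bash
python3 -m creep '{"delta_pos":[[0,0,30],[0,0,30],[0,0,15],[0,0,3],[0,0,2],[0,0,2],[0,0,0]],"spin":[0,0,0,0,0,0,0],"jaw":[255,255,255,255,255,255,255]}'
```

```text
time: 3.45
tcp_pos: [0.5934, 0.02, 0.1479]
eef_rot: [-3.099, 0.512, -0.003]
wrist_force: [-0.4, -0.0, 0.0]
opening: -0.0002
```

```bash
for i in 1 2; do python3 -m creep '{"delta_pos":[[0,0,1.5],[0,0,1.5],[0,0,0]],"spin":[0,0,0],"jaw":[255,255,255]}'; done
```

```text
time: 3.7
tcp_pos: [0.5929, 0.0199, 0.1441]
eef_rot: [-3.099, 0.512, -0.002]
wrist_force: [-0.9, -0.1, 0.2]
opening: 0.0
time: 3.95
tcp_pos: [0.5924, 0.02, 0.1402]
eef_rot: [3.1, -0.512, -0.001]
wrist_force: [-0.2, -0.2, 0.5]
opening: -0.0002
```

```bash
for i in 1 2 3; do python3 -m creep '{"delta_pos":[[0,0,1.5],[0,0,0]],"spin":[0,0],"jaw":[255,255]}'; done
```

```text
time: 4.12
tcp_pos: [0.5923, 0.0199, 0.1386]
eef_rot: [3.099, -0.512, -0.001]
wrist_force: [0.3, 0.8, 0.5]
opening: -0.0002
time: 4.28
tcp_pos: [0.5924, 0.0199, 0.1371]
eef_rot: [3.1, -0.512, -0.001]
wrist_force: [0.3, -0.5, -0.0]
opening: -0.0001
time: 4.45
tcp_pos: [0.5924, 0.0199, 0.1357]
eef_rot: [3.099, -0.512, -0.001]
wrist_force: [0.5, -0.0, -0.3]
opening: -0.0001
```

```bash
for i in 1 2 3; do python3 -m creep '{"delta_pos":[[0,0,1.5],[0,0,0]],"spin":[0,0],"jaw":[255,255]}'; done
```

```text
time: 4.62
tcp_pos: [0.5924, 0.0199, 0.1342]
eef_rot: [3.1, -0.512, -0.001]
wrist_force: [-0.4, 0.2, 0.1]
opening: 0.0002
time: 4.78
tcp_pos: [0.5924, 0.0199, 0.1327]
eef_rot: [3.099, -0.512, -0.0]
wrist_force: [0.1, -0.8, -0.9]
opening: 0.0003
time: 4.95
tcp_pos: [0.5924, 0.0199, 0.1312]
eef_rot: [3.099, -0.512, -0.001]
wrist_force: [-0.6, -0.6, 0.3]
opening: 0.0001
```

```bash
for i in 1 2 3; do python3 -m creep '{"delta_pos":[[0,0,1.2],[0,0,0]],"spin":[0,0],"jaw":[255,255]}'; done; python3 - <<'E'
from h import *
cv2.imwrite("pics/w3.png",eyes.capture("wrist")[:,:,::-1])
cv2.imwrite("pics/s3.png",cv2.resize(eyes.capture("side")[150:320,150:370,::-1],None,fx=3.5,fy=3.5,interpolation=cv2.INTER_CUBIC))
E
```

```text
time: 5.12
tcp_pos: [0.5924, 0.0199, 0.13]
eef_rot: [3.1, -0.512, -0.001]
wrist_force: [-0.7, -0.8, 0.3]
opening: 0.0
time: 5.28
tcp_pos: [0.5924, 0.0199, 0.1289]
eef_rot: [3.1, -0.512, -0.0]
wrist_force: [-1.2, 0.3, -0.5]
opening: -0.0
time: 5.45
tcp_pos: [0.5924, 0.0199, 0.1277]
eef_rot: [3.1, -0.512, -0.0]
wrist_force: [-1.0, 0.8, -0.0]
opening: 0.0003
```

View pics/s3.png

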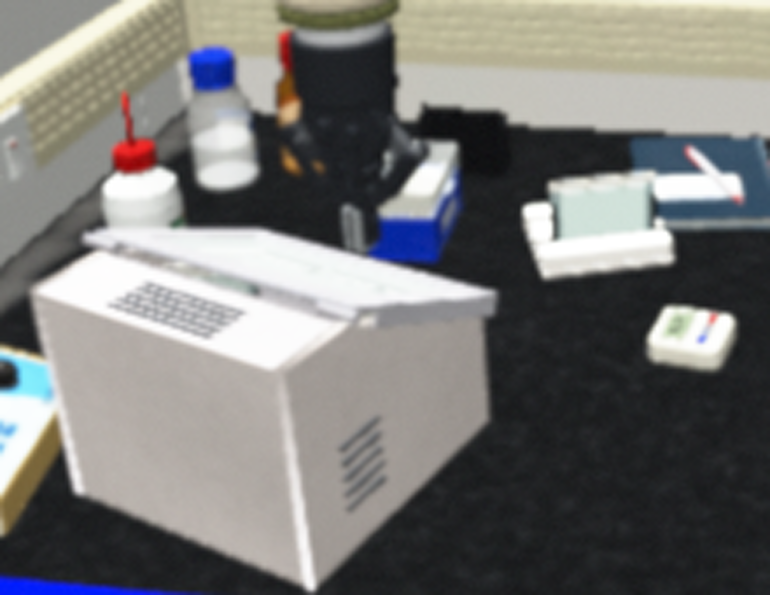

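View pics/w3.png

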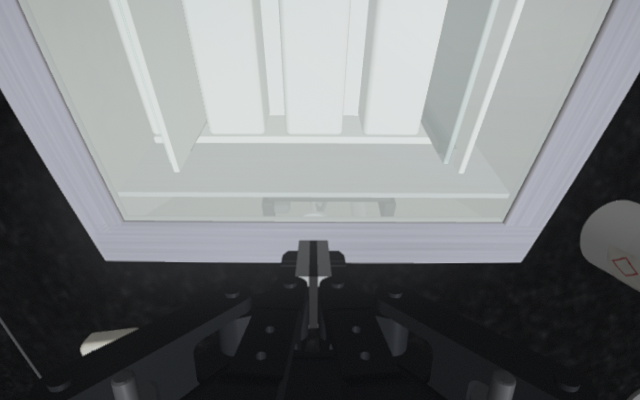

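```bash
python3 - <<'E'
from h import *
np.set_printoptions(precision=4,suppress=True)
s,R=st()
S=eyes.camera_model("side");W=eyes.camera_model("wrist")
for d in (.0,.019):
    p=s["tcp_pos"]+R[:,2]*d
    print((proj(S,p)-150)*3.5, proj(W,p))
for uv in [(106,261),(522,263)]:
    print([plane(W,uv,z) for z in (.105,.109,.113)])
im=cv2.imread("pics/w3.png")[:,:,:]
cv2.imwrite("pics/w3z.png",cv2.resize(im[190:290,260:370],None,fx=6,fy=6,interpolation=cv2.INTER_CUBIC))
E
```

```text
t 5.55 p [0.5925 0.0199 0.1278] yaw -18.77 zax [-0. -0. -1.] F [-0.6 -0.5  0.1] op -0.0 q [-0.05  0.18  1.62 -0.    1.34  0.27]
[[360.992  250.0181]] [[313.5158 256.4349]]
[[363.2321 271.8542]] [[313.4537 241.1078]]
[array([0.4737, 0.0447, 0.105 ]), array([0.4771, 0.0457, 0.109 ]), array([0.4804, 0.0467, 0.113 ])]
[array([ 0.7024, -0.0342,  0.105 ]), array([ 0.7003, -0.0314,  0.109 ]), array([ 0.6982, -0.0285,  0.113 ])]
```

View pics/w3z.png

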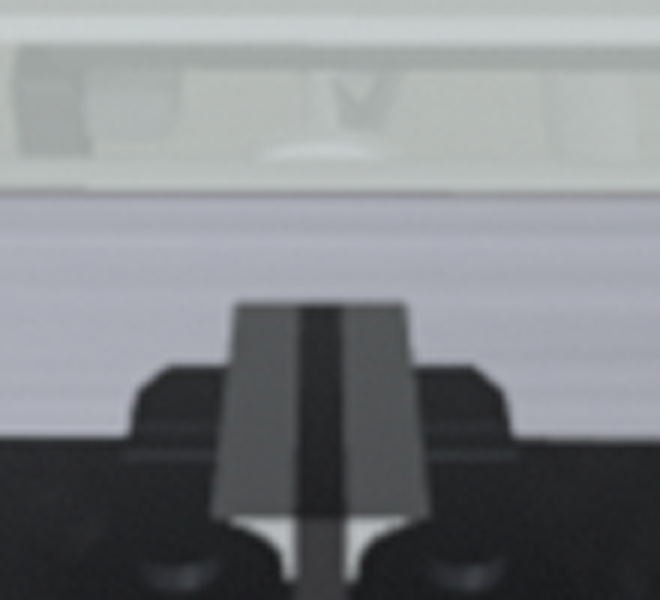

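```bash
python3 - <<'E'
from h import *
np.set_printoptions(precision=4,suppress=True)
s,R=st()
S=eyes.camera_model("side");W=eyes.camera_model("wrist");T=eyes.camera_model("top")
W2=dict(W);E=W["extrinsics"].copy();E[:3]=[[0.946,-0.3121,-0.0881,0.6175],[-0.3243,-0.9089,-0.2621,0.0802],[0.0017,0.2765,-0.961,0.373]];W2["extrinsics"]=E
for c,a,b,t,sd in [("fn",(177,206),(106,261),(447,543),(497,297)),("ff",(449,206),(522,263),(597,186),(268,232))]:
    r=[ray(W2,a),ray(W,b),ray(T,(170+t[0]/5,60+t[1]/4.5)),ray(S,(150+sd[0]/3.5,150+sd[1]/3.5))]
    print(c,tri(r[:2])[0],tri(r)[0],np.round(tri(r)[1],1),tri(r[1:3])[0])
u=np.array([.322,.947,0])
for d in (-.011,0,.011):
  for dz in (.0,.019): 
    p=s["tcp_pos"]+R[:,2]*dz+u*d; print(d,dz,proj(W,p),(proj(S,p)-150)*3.5)
E
```

```text
t 5.55 p [0.5925 0.0199 0.1278] yaw -18.77 zax [-0. -0. -1.] F [-0.6 -0.5  0.1] op -0.0 q [-0.05  0.18  1.62 -0.    1.34  0.27]
fn [0.4855 0.0451 0.118 ] [0.4806 0.0436 0.11  ] [3.  3.4 0.6 1. ] [0.4796 0.0446 0.1109]
ff [ 0.7052 -0.0387  0.099 ] [ 0.697  -0.0317  0.1107] [4.2 2.8 1.4 6.4] [ 0.698 -0.03   0.111]
-0.011 0.0 [[313.4927 276.5293]] [[369.75   243.9705]]
-0.011 0.019 [[313.4342 259.4693]] [[371.9015 265.6738]]
0 0.0 [[313.5158 256.4349]] [[360.992  250.0181]]
0 0.019 [[313.4537 241.1078]] [[363.2321 271.8542]]
0.011 0.0 [[313.5396 235.4979]] [[352.0869 256.1678]]
0.011 0.019 [[313.4738 222.0712]] [[354.4184 278.1379]]
```

```bash
python3 - <<'E'
from h import *
from bench import manip
print(manip.tcp_to_tips)
im=eyes.capture("side")[:,:,::-1]
cv2.imwrite("pics/s4.png",cv2.resize(im[190:250,215:295],None,fx=9,fy=9,interpolation=cv2.INTER_CUBIC))
E
```

```text
0.019
```

View pics/s4.png

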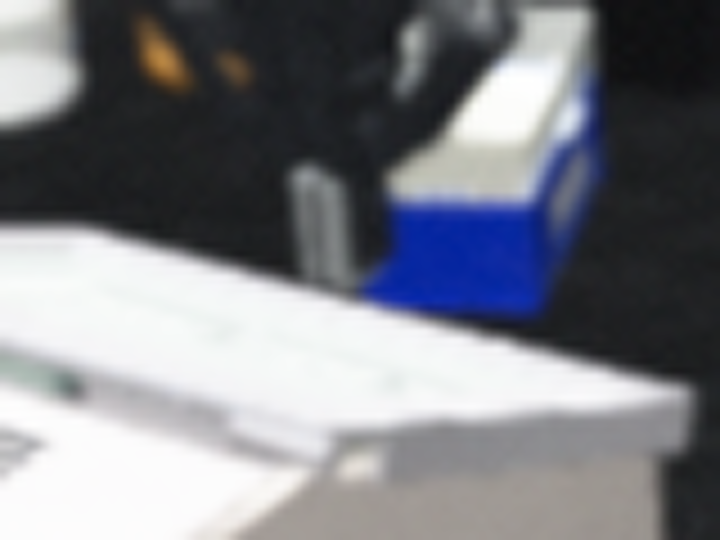

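```bash
for i in 1 2 3 4; do python3 -m creep '{"delta_pos":[[0,0,1.5],[0,0,0]],"spin":[0,0],"jaw":[255,255]}' | sed -n '2p;4p'; done; python3 - <<'E'
from h import *
st()
cv2.imwrite("pics/w5.png",eyes.capture("wrist")[:,:,::-1])
im=eyes.capture("side")[:,:,::-1]
cv2.imwrite("pics/s5.png",cv2.resize(im[190:250,215:295],None,fx=9,fy=9,interpolation=cv2.INTER_CUBIC))
E
```

```text
tcp_pos: [0.5924, 0.0199, 0.1261]
wrist_force: [-0.2, -0.5, 0.3]
tcp_pos: [0.5924, 0.0199, 0.1245]
wrist_force: [0.1, 0.0, 0.2]
tcp_pos: [0.5924, 0.0199, 0.1231]
wrist_force: [-0.6, 0.3, -0.2]
tcp_pos: [0.5924, 0.0199, 0.1216]
wrist_force: [0.1, -0.6, -0.0]
t 6.2667 p [0.5924 0.0199 0.1216] yaw -18.77 zax [-0.  0. -1.] F [ 0.1 -0.6 -0. ] op 0.0001 q [-0.05  0.18  1.63  0.    1.33  0.27]
```

View pics/w5.png

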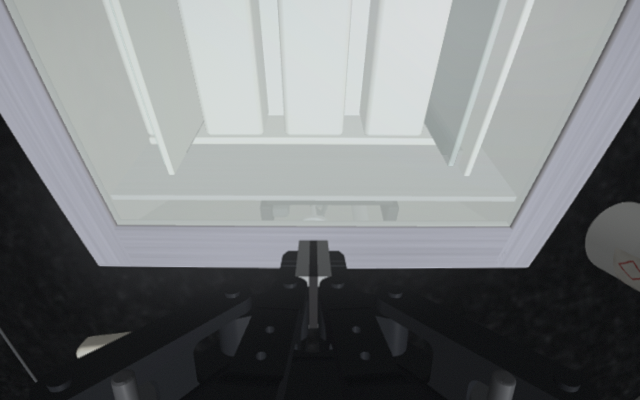

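View pics/s5.png

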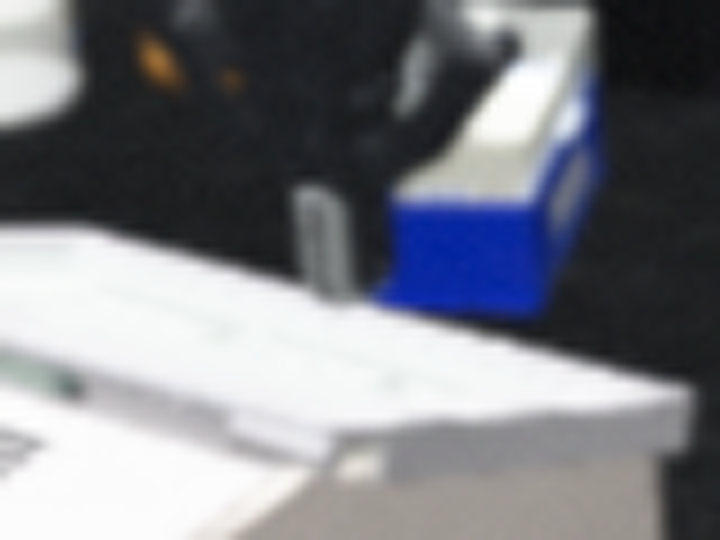

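```bash
python3 -m creep '{"delta_pos":[[0,0,-20],[0,-12,0],[0,0,0]],"spin":[0,0,0],"jaw":[255,255,255]}'| sed -n '2p;4p';python3 - <<'E'
from h import *
st()
cv2.imwrite("pics/w6.png",eyes.capture("wrist")[:,:,::-1])
im=eyes.capture("side")[:,:,::-1]
cv2.imwrite("pics/s6.png",cv2.resize(im[190:250,215:295],None,fx=9,fy=9,interpolation=cv2.INTER_CUBIC))
E
```

```text
tcp_pos: [0.598, 0.0328, 0.1434]
wrist_force: [-0.9, 0.4, 0.1]
t 6.6167 p [0.598  0.0328 0.1434] yaw -18.75 zax [ 0.004  0.001 -1.   ] F [-0.9  0.4  0.1] op 0.0002 q [-0.03  0.18  1.59  0.    1.37  0.3 ]
```

View pics/s6.png

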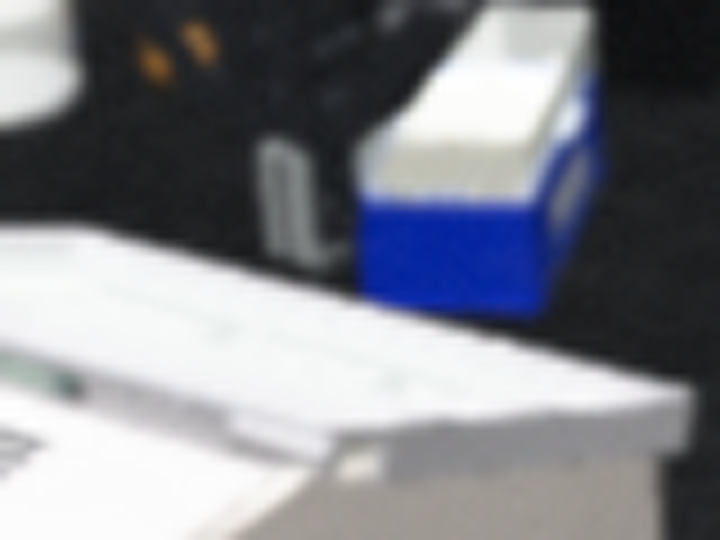

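View pics/w6.png

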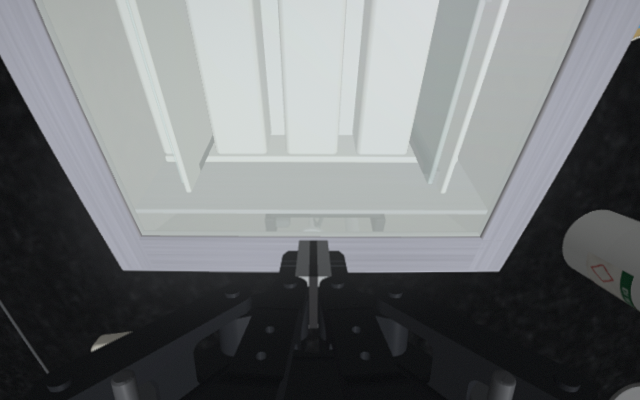

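```bash
python3 - <<'E'
from h import *
np.set_printoptions(precision=4,suppress=True)
s,R=st()
S=eyes.camera_model("side");W=eyes.camera_model("wrist")
for a,b in [((313,240),(300,262)),((313,276),(287,140))]:
    x,e=tri([ray(W,a),ray(S,(215+b[0]/9,190+b[1]/9))]); print(x,e,R.T@(x-s["tcp_pos"])*1e3)
# hatch front mid from wrist (edge row 271) and side line
for uv in [(124,270),(500,271)]: print([plane(W,uv,z) for z in(.107,.111,.115)])
E
```

```text
t 6.7167 p [0.5964 0.0319 0.1415] yaw -18.71 zax [-0.  0. -1.] F [ 0.3 -0.6 -0.9] op -0.0003 q [-0.03  0.18  1.6   0.    1.37  0.29]
[0.5983 0.0406 0.1445] [np.float64(1.2953190034581876), np.float64(1.295319003458166)] [-1.0204 -8.8311 -3.0497]
[0.5984 0.0424 0.1839] [np.float64(2.297596307961104), np.float64(2.2975963079611454)] [ -1.522  -10.6532 -42.4084]
[array([0.4759, 0.0446, 0.107 ]), array([0.4791, 0.0458, 0.111 ]), array([0.4823, 0.047 , 0.115 ])]
[array([ 0.6982, -0.0313,  0.107 ]), array([ 0.6964, -0.0285,  0.111 ]), array([ 0.6946, -0.0256,  0.115 ])]
```

```bash
python3 -m creep '{"delta_pos":[[0,11,10],[0,0,9],[0,0,0]],"spin":[0,0,0],"jaw":[255,255,255]}'| sed -n '2p;4p'; for i in 1 2 3 4; do python3 -m creep '{"delta_pos":[[0,0,1.5],[0,0,0]],"spin":[0,0],"jaw":[255,255]}' | sed -n '2p;4p'; done
```

```text
tcp_pos: [0.5909, 0.0198, 0.1194]
wrist_force: [-0.3, -2.1, 0.5]
tcp_pos: [0.592, 0.0204, 0.1204]
wrist_force: [-0.8, -1.5, 0.6]
tcp_pos: [0.5928, 0.0208, 0.1199]
wrist_force: [-1.8, -1.7, 1.4]
tcp_pos: [0.5931, 0.0211, 0.1186]
wrist_force: [-1.4, -0.2, 3.2]
tcp_pos: [0.5934, 0.0213, 0.1173]
wrist_force: [-1.7, -0.2, 4.8]
```

Contact. Continue pressing.

```bash
for i in 1 2 3; do python3 -m creep '{"delta_pos":[[0,0,1],[0,0,0]],"spin":[0,0],"jaw":[255,255]}' | sed -n '2p;4p'; done
```

```text
tcp_pos: [0.5935, 0.0213, 0.1165]
wrist_force: [-0.2, 1.9, 5.1]
tcp_pos: [0.5937, 0.0213, 0.1156]
wrist_force: [-0.5, 1.4, 4.6]
tcp_pos: [0.5938, 0.0212, 0.1146]
wrist_force: [0.1, 0.5, 4.9]
```

```bash
python3 -m creep '{"delta_pos":[[0,0,1],[0,0,0]],"spin":[0,0],"jaw":[255,255]}' | sed -n '2p;4p'; python3 -m creep '{"delta_pos":[[0,0,1],[0,0,0],[0,0,-20],[0,0,-40],[0,15,-20],[0,20,0],[0,0,0]],"spin":[0,0,0,0,0,0,0],"jaw":[255,255,255,255,255,255,255]}' | sed -n '2p;4p';python3 - <<'E'
from h import *
st()
cv2.imwrite("pics/w7.png",eyes.capture("wrist")[:,:,::-1])
im=eyes.capture("side")[:,:,::-1]
cv2.imwrite("pics/s7.png",cv2.resize(im[150:320,150:370],None,fx=3.5,fy=3.5,interpolation=cv2.INTER_CUBIC))
E
```

```text
tcp_pos: [0.5938, 0.0211, 0.1136]
wrist_force: [0.6, 0.7, 4.5]
tcp_pos: [0.5823, -0.0148, 0.1938]
wrist_force: [-0.4, 0.2, -0.6]
t 8.8833 p [ 0.5823 -0.0148  0.1938] yaw -18.84 zax [ 0.003 -0.002 -1.   ] F [-0.4  0.2 -0.6] op -0.0 q [-0.11  0.1   1.59 -0.    1.45  0.22]
```

View pics/s7.png

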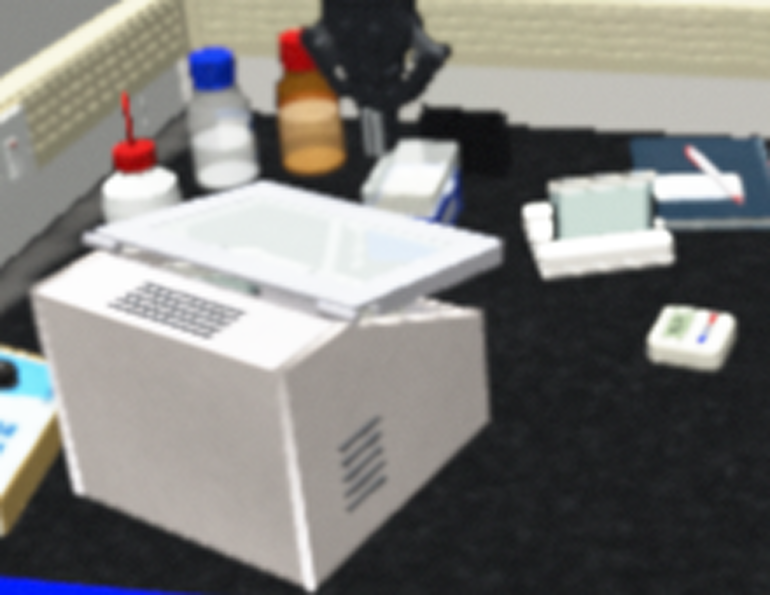

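View pics/w7.png

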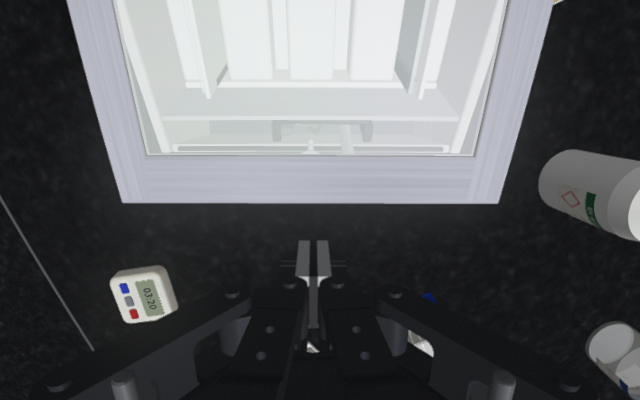

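```bash
python3 -m creep '{"delta_pos":[[-25,10,0],[-25,0,10],[0,0,20],[0,0,20],[0,0,4],[0,0,0]],"spin":[0,0,0,0,0,0],"jaw":[255,255,255,255,255,255]}'| sed -n '2p;4p'; for i in 1 2; do python3 -m creep '{"delta_pos":[[0,-3,0],[0,-3,0],[0,0,0]],"spin":[0,0,0],"jaw":[255,255,255]}'| sed -n '2p;4p'; done; python3 - <<'E'
from h import *
st()
cv2.imwrite("pics/w8.png",eyes.capture("wrist")[:,:,::-1])
E
```

```text
tcp_pos: [0.5291, -0.0048, 0.1351]
wrist_force: [0.1, -0.8, 0.3]
tcp_pos: [0.5342, 0.0006, 0.1393]
wrist_force: [-0.6, -0.4, 0.1]
tcp_pos: [0.5353, 0.0053, 0.1383]
wrist_force: [1.4, -1.8, -0.0]
t 9.9833 p [0.5353 0.0053 0.1383] yaw -18.77 zax [ 0.001 -0.001 -1.   ] F [ 1.4 -1.8 -0. ] op -0.0001 q [-0.08  0.02  1.77 -0.    1.35  0.24]
```

View pics/w8.png

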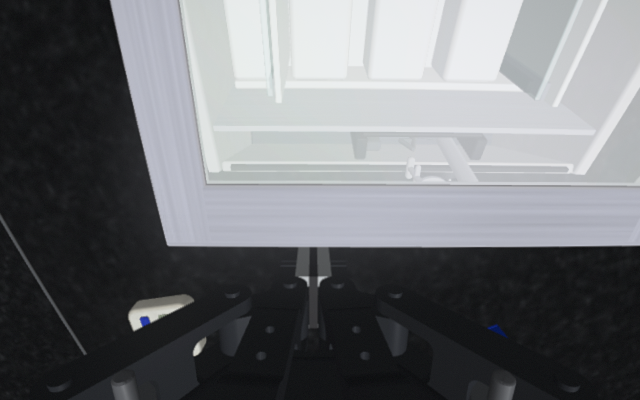

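```bash
for i in 1 2 3 4; do python3 -m creep '{"delta_pos":[[0,-1.5,0],[0,0,0]],"spin":[0,0],"jaw":[255,255]}'| sed -n '2p;4p'; done
```

```text
tcp_pos: [0.5353, 0.0057, 0.1378]
wrist_force: [1.1, -8.3, -1.9]
tcp_pos: [0.5353, 0.006, 0.1375]
wrist_force: [-1.4, -13.5, -2.3]
tcp_pos: [0.5354, 0.0062, 0.1371]
wrist_force: [-2.8, -18.9, -2.5]
tcp_pos: [0.5354, 0.0065, 0.1367]
wrist_force: [-3.8, -24.7, -4.8]
```

```bash
python3 -m creep '{"delta_pos":[[0,1,-2],[0,0,-3],[0,0,-3],[0,0,-3],[0,0,-3],[0,0,0]],"spin":[0,0,0,0,0,0],"jaw":[255,255,255,255,255,255]}'| sed -n '2p;4p'
python3 - <<'E'
from h import *
st()
cv2.imwrite("pics/w9.png",eyes.capture("wrist")[:,:,::-1])
im=eyes.capture("side")[:,:,::-1]
cv2.imwrite("pics/s9.png",cv2.resize(im[150:320,150:370],None,fx=3.5,fy=3.5,interpolation=cv2.INTER_CUBIC))
E
```

```text
tcp_pos: [0.5348, 0.0045, 0.1512]
wrist_force: [-6.4, -28.6, -3.1]
t 11.2 p [0.5348 0.0045 0.1512] yaw -18.93 zax [-0.004 -0.009 -1.   ] F [ -6.4 -28.6  -3.1] op 0.0001 q [-0.08  0.01  1.76 -0.01  1.38  0.25]
```

View pics/w9.png

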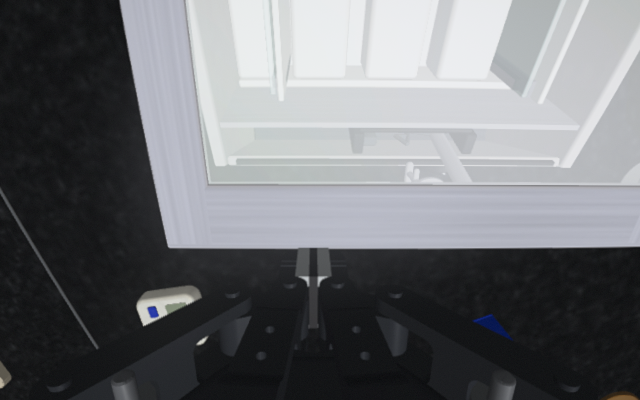

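View pics/s9.png

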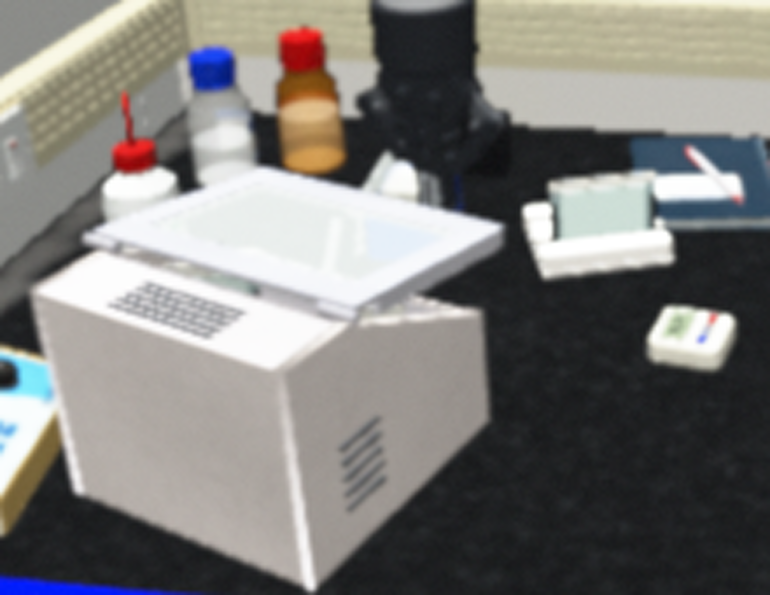

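```bash
python3 -m creep '{"delta_pos":[[0,1,-3],[0,0,-3],[0,0,-3],[0,0,-3],[0,0.5,-3],[0,0,-3],[0,0,-3],[0,0,-3],[0,0,0]],"spin":[0,0,0,0,0,0,0,0,0],"jaw":[255,255,255,255,255,255,255,255,255]}'| sed -n '2p;4p'
python3 - <<'E'
from h import *
st()
cv2.imwrite("pics/w10.png",eyes.capture("wrist")[:,:,::-1])
E
```

```text
tcp_pos: [0.5346, 0.0035, 0.1758]
wrist_force: [-7.2, -26.5, 0.4]
t 12.05 p [0.5346 0.0035 0.1758] yaw -18.94 zax [-0.004 -0.009 -1.   ] F [ -7.2 -26.5   0.4] op -0.0003 q [-0.08 -0.01  1.73 -0.01  1.42  0.25]
```

View pics/w10.png

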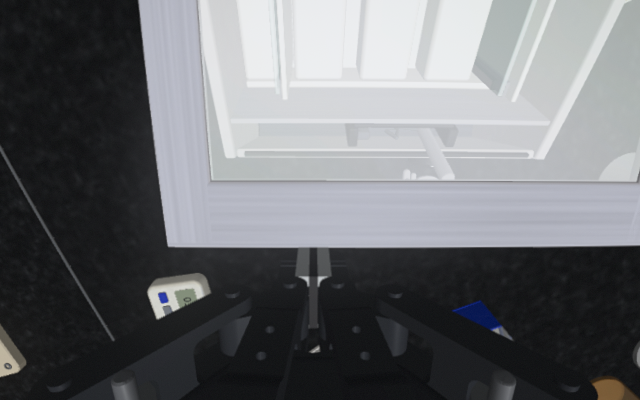

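```bash
python3 -m creep '{"delta_pos":[[0,10,0],[0,0,6],[0,0,6],[0,-5,0],[0,-3,0],[0,0,0]],"spin":[0,0,0,0,0,0],"jaw":[255,255,255,255,255,255]}'| sed -n '2p;4p'
```

```text
tcp_pos: [0.5332, 0.0037, 0.1623]
wrist_force: [-8.5, -22.5, -1.6]
```

```bash
python3 -m creep '{"delta_pos":[[0,0.5,-4],[0,0,-4],[0,0,-4],[0,0,-4],[0,0,-4],[0,-0.5,-4],[0,-1,-4],[0,-1,-4],[0,0,0]],"spin":[0,0,0,0,0,0,0,0,0],"jaw":[255,255,255,255,255,255,255,255,255]}'| sed -n '2p;4p'
python3 - <<'E'
from h import *
st()
cv2.imwrite("pics/w11.png",eyes.capture("wrist")[:,:,::-1])
im=eyes.capture("side")[:,:,::-1]
cv2.imwrite("pics/s11.png",cv2.resize(im[130:300,150:370],None,fx=3.5,fy=3.5,interpolation=cv2.INTER_CUBIC))
E
```

```text
tcp_pos: [0.5342, 0.0059, 0.1958]
wrist_force: [-11.9, -20.6, 3.5]
t 13.35 p [0.5342 0.0059 0.1958] yaw -18.85 zax [-0.005 -0.007 -1.   ] F [-11.9 -20.6   3.5] op -0.0002 q [-0.08 -0.03  1.71 -0.01  1.46  0.25]
```

View pics/w11.png

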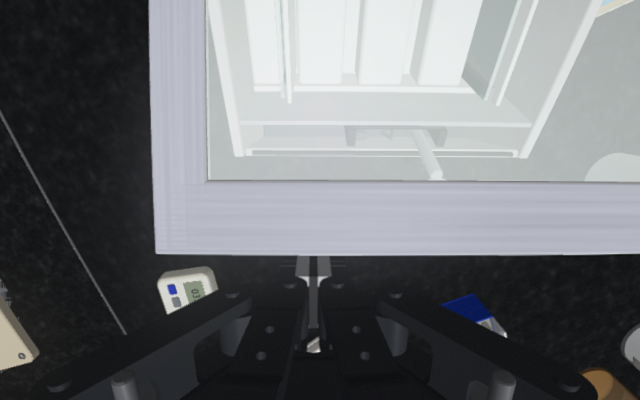

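View pics/s11.png

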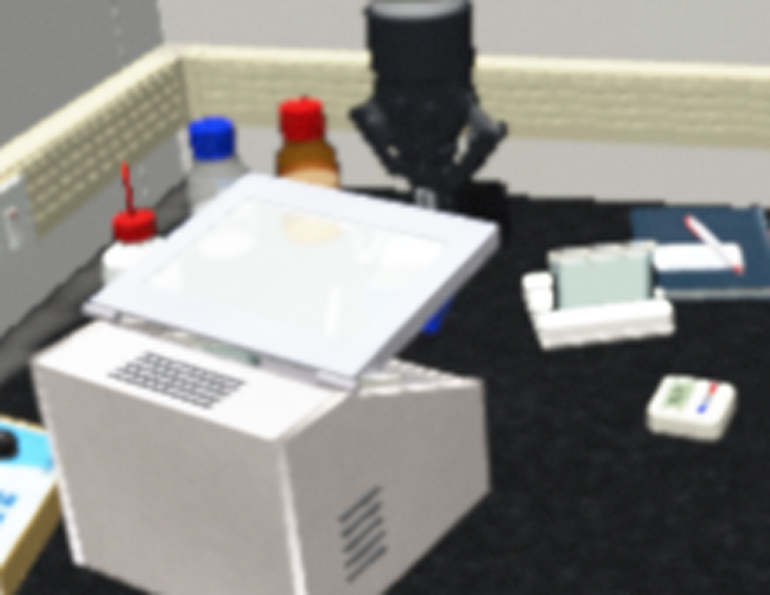

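```bash
python3 -m creep '{"delta_pos":[[0,-1,-4.8],[0,-1,-4.8],[0,-1,-4.8],[0,-1.2,-4.8],[0,-1.4,-4.8],[0,-1.6,-4.7],[0,-1.8,-4.7],[0,-1.9,-4.6],[0,-2.1,-4.6],[0,-2.2,-4.5],[0,-2.4,-4.5],[0,-2.5,-4.4],[0,-2.6,-4.4],[0,-2.8,-4.3],[0,-3,-4.3],[0,0,0]],"spin":[0,0,0,0,0,0,0,0,0,0,0,0,0,0,0,0],"jaw":[255,255,255,255,255,255,255,255,255,255,255,255,255,255,255,255]}'| sed -n '2p;4p'
python3 - <<'E'
from h import *
st()
cv2.imwrite("pics/w12.png",eyes.capture("wrist")[:,:,::-1])
im=eyes.capture("side")[:,:,::-1]
cv2.imwrite("pics/s12.png",cv2.resize(im[130:300,150:370],None,fx=3.5,fy=3.5,interpolation=cv2.INTER_CUBIC))
E
```

```text
tcp_pos: [0.5444, 0.033, 0.2677]
wrist_force: [-13.1, -19.5, 15.1]
t 14.7833 p [0.5444 0.033  0.2677] yaw -18.9 zax [-0.001 -0.007 -1.   ] F [-13.1 -19.5  15.1] op 0.0002 q [-0.03 -0.03  1.58 -0.01  1.59  0.3 ]
```

View pics/w12.png

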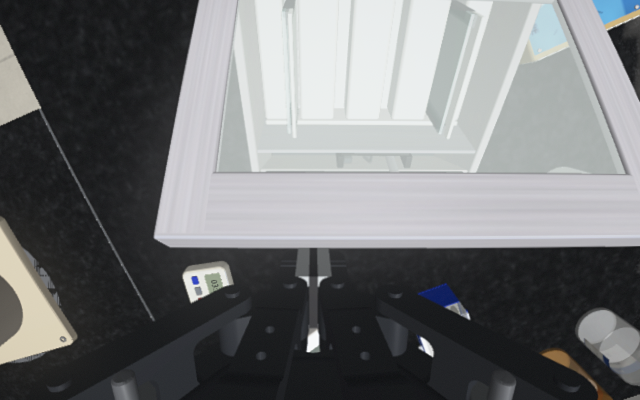

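View pics/s12.png

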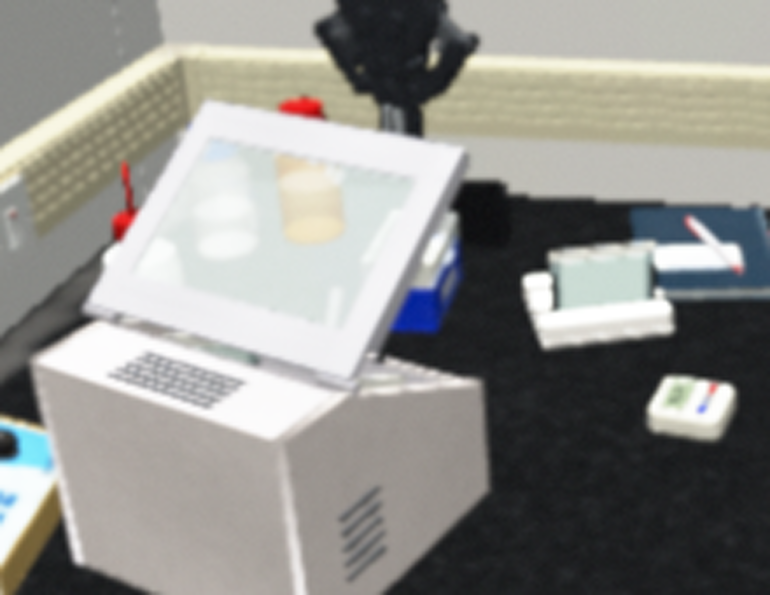

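```bash
python3 -m creep '{"delta_pos":[[0,-1,-4.4],[0,-3.6,-4.4],[0,-3.6,-4.4],[0,-5.4,-5.4],[0,-5.4,-5.4],[0,-5.9,-5],[0,-5.9,-5],[0,-6.2,-4.5],[0,-6.2,-4.5],[0,-6.7,-3.9],[0,-6.7,-3.9],[0,-6.9,-3.3],[0,-6.9,-3.3],[0,-7.2,-2.7],[0,-7.2,-2.7],[0,0,0]],"spin":[0,0,0,0,0,0,0,0,0,0,0,0,0,0,0,0],"jaw":[255,255,255,255,255,255,255,255,255,255,255,255,255,255,255,255]}'| sed -n '2p;4p'
python3 - <<'E'
from h import *
st()
im=eyes.capture("side")[:,:,::-1]
cv2.imwrite("pics/s13.png",cv2.resize(im[80:300,130:370],None,fx=2.7,fy=2.7,interpolation=cv2.INTER_CUBIC))
E
```

```text
tcp_pos: [0.5728, 0.118, 0.328]
wrist_force: [0.7, 0.5, -0.1]
t 16.2167 p [0.5728 0.118  0.328 ] yaw -18.69 zax [ 0.     0.001 -1.   ] F [ 0.7  0.5 -0.1] op -0.0002 q [0.11 0.07 1.37 0.   1.7  0.44]
```

View pics/s13.png

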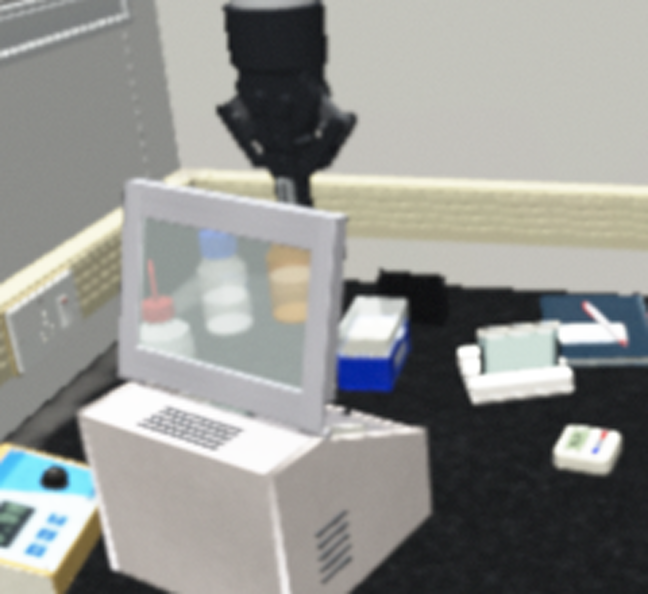

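```bash
python3 -m creep '{"delta_pos":[[0,-7,-1],[0,-7,-1],[0,-7,-1],[0,0,0]],"spin":[0,0,0,0],"jaw":[255,255,255,255]}'| sed -n '2p;4p'
for i in 1 2; do python3 -m creep '{"delta_pos":[[0,-5,0],[0,-3,0],[0,0,0]],"spin":[0,0,0],"jaw":[255,255,255]}'| sed -n '2p;4p'; done
```

```text
tcp_pos: [0.5795, 0.1376, 0.3307]
wrist_force: [0.1, 0.5, 0.4]
tcp_pos: [0.5819, 0.1443, 0.3305]
wrist_force: [0.7, -0.2, 0.7]
tcp_pos: [0.5832, 0.1474, 0.3306]
wrist_force: [-10.4, -18.9, 4.9]
```

```bash
python3 -m creep '{"delta_pos":[[0,30,0],[20,40,0],[30,20,0],[0,15,0],[0,0,0],[0,0,0]],"spin":[0,0,0,0,0,0],"jaw":[255,255,255,200,130,130]}'| sed -n '2p;4p'
python3 - <<'E'
from h import *
st()
cv2.imwrite("pics/w14.png",eyes.capture("wrist")[:,:,::-1])
cv2.imwrite("pics/s14.png",eyes.capture("side")[:,:,::-1])
cv2.imwrite("pics/t14.png",eyes.capture("top")[:,:,::-1])
np.save("w14.npy",eyes.camera_model("wrist")["extrinsics"])
E
```

```text
tcp_pos: [0.5975, 0.0384, 0.3305]
wrist_force: [0.0, 0.3, 0.1]
t 17.6 p [0.5975 0.0384 0.3305] yaw -18.88 zax [-0.     0.001 -1.   ] F [0.  0.3 0.1] op 0.0358 q [-0.02  0.11  1.33  0.    1.71  0.31]
```

View pics/w14.png

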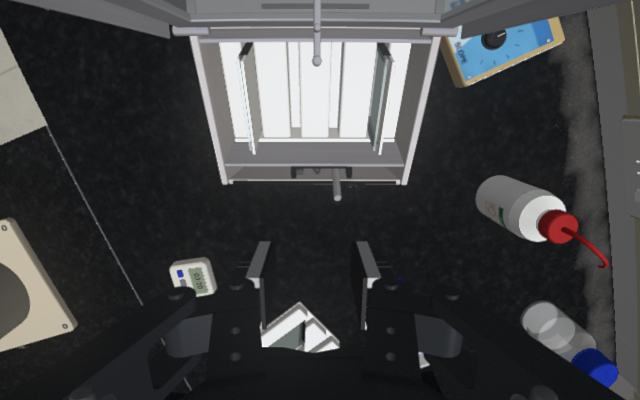

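View pics/s14.png

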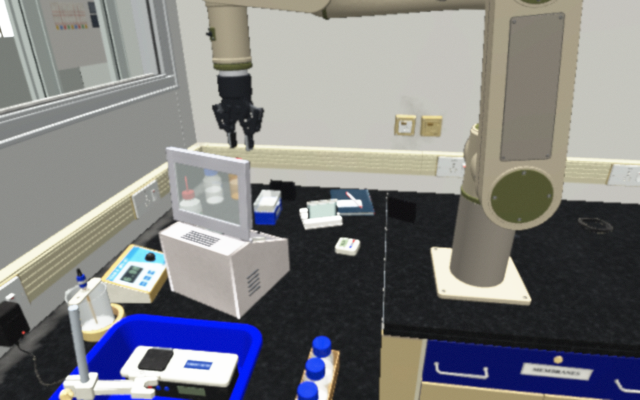

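View pics/t14.png

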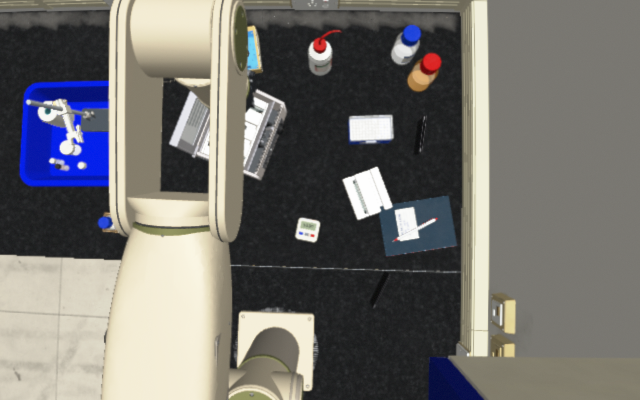

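```bash
python3 - <<'E'
import cv2
a=cv2.imread("pics/w14.png")
cv2.imwrite("pics/w14z.png",cv2.resize(a[20:200,185:450],None,fx=3,fy=3,interpolation=cv2.INTER_CUBIC))
E
```

```text
(no output)
```

View pics/w14z.png

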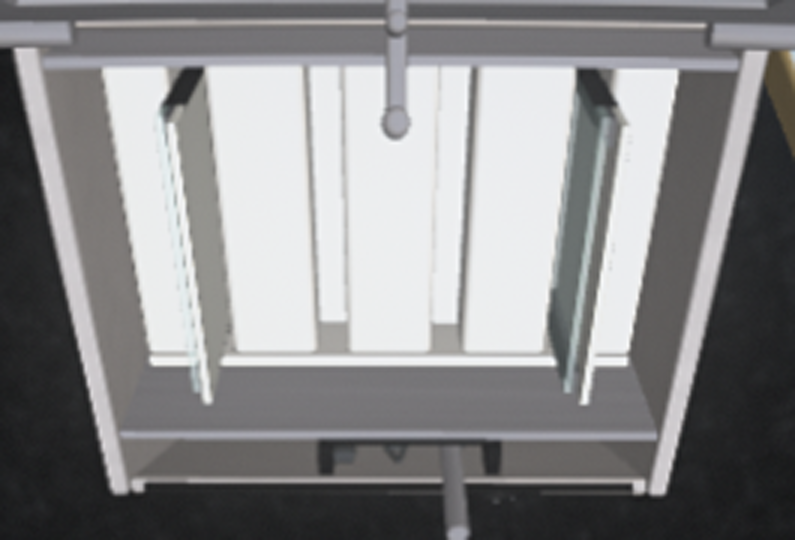

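```bash
cat >> h.py <<'E'
H=np.array([.6409,.1604,.1786]); u=np.array([.322,.947,0]);u/=np.linalg.norm(u)
th=np.radians(25)
HX=u*np.cos(th)+np.array([0,0,np.sin(th)]); HY=np.array([-u[1],u[0],0]); HZ=np.cross(HX,HY)
HR=np.stack([HX,HY,HZ],1)
def toh(p): return HR.T@(np.asarray(p)-H)*1e3
def fromh(q): return H+HR@(np.asarray(q)/1e3)
def hplane(m,uv,z):
    o,d=ray(m,uv); O=HR.T@(o-H);D=HR.T@d; k=(z/1e3-O[2])/D[2]; return (O+k*D)*1e3
E
python3 - <<'E'
from h import *
np.set_printoptions(precision=1,suppress=True)
print(HZ)
W=eyes.camera_model("wrist");W["extrinsics"]=np.load("w14.npy")
c=lambda a,b:(185+a/3,20+b/3)
for n,p,z in [("midblk front L",(350,352),-46.5),("midblk front R",(430,352),-46.5),("Lblk R",(317,352),-46.5),("Lblk L",(236,352),-46.5),("Rblk L",(463,352),-46.5),("Rblk R",(550,352),-46.5),
 ("s2 floor front",(333,322),-76.5),("s3 floor front",(445,322),-76.5),
 ("rim frontL",(115,490),1.5),("rim frontR",(658,490),1.5),
 ("wall inner frontL",(150,360),-46.5),("wall R",(630,360),-46.5),
 ("dryL lowfront",(207,402),-1.5),("dryL2",(192,390),-1.5),("dryR front",(585,402),-1.5),("dryL back",(170,112),-1.5),("dryR back",(620,115),-1.5)]:
    print(n,hplane(W,c(*p),z))
E
```

```text
[-0.1 -0.4  0.9]
midblk front L [-123.1   16.   -46.5]
midblk front R [-123.   -15.7  -46.5]
Lblk R [-123.1   29.   -46.5]
Lblk L [-123.1   61.2  -46.5]
Rblk L [-123.   -28.8  -46.5]
Rblk R [-122.8  -63.3  -46.5]
s2 floor front [-126.    24.   -76.5]
s3 floor front [-125.9  -23.2  -76.5]
rim frontL [-155.   104.9    1.5]
rim frontR [-154.6 -102.     1.5]
wall inner frontL [-126.6   96.   -46.5]
wall R [-126.2  -95.8  -46.5]
dryL lowfront [-117.4   65.8   -1.5]
dryL2 [-112.4   70.6   -1.5]
dryR front [-117.2  -69.4   -1.5]
dryL back [-17.   65.4  -1.5]
dryR back [-17.5 -66.6  -1.5]
```

```bash
python3 -m creep '{"delta_pos":[[0,15,0],[0,15,0],[0,0,0],[0,0,0],[0,0,0],[0,0,0],[0,0,0]],"spin":[0.1227,0.1227,0.1227,0.1227,0.1227,0.1227,0.1227],"jaw":[130,130,130,130,130,130,130]}'| sed -n '2p;4p'
python3 - <<'E'
from h import *
np.set_printoptions(precision=1,suppress=True)
need([.410,-.243,.25])
W=eyes.camera_model("wrist");W["extrinsics"]=np.load("w14.npy")
p=plane(W,(185+397/3,20+122/3),.329); print("striker tip",p*1e3,"u",(p-H)@u*1e3,"y",(p-H)@HY*1e3)
E
```

```text
tcp_pos: [0.5861, 0.0126, 0.3311]
wrist_force: [-0.0, -0.9, 0.4]
t 18.3333 p [0.6 0.  0.3] yaw -68.23 zax [ 0.  0. -1.] F [-0.  -0.9  0.4] op 0.0419 q [-0.1  0.1  1.4  0.   1.7  1.1]
need tool mm [172.  258.4  80.9]
striker tip [627.6 124.2 329. ] u -38.56335947973852 y 0.915063608785058
```

```bash
python3 -m creep '{"delta_pos":[[17.2,25.8,8],[17.2,25.8,8],[17.2,25.8,8],[17.2,25.8,8],[17.2,25.8,8],[17.2,25.8,8],[17.2,25.8,8],[17.2,25.8,8],[17.2,25.8,8],[17.2,25.8,8],[0,0,0]],"spin":[0,0,0,0,0,0,0,0,0,0,0],"jaw":[130,130,130,130,130,130,130,130,130,130,130]}'| sed -n '2p;4p'
python3 - <<'E'
from h import *
cv2.imwrite("pics/w15.png",eyes.capture("wrist")[:,:,::-1])
st()
np.save("w15.npy",eyes.camera_model("wrist")["extrinsics"])
E
```

```text
tcp_pos: [0.4088, -0.2473, 0.2493]
wrist_force: [-0.6, 0.2, 0.6]
t 19.3 p [ 0.4103 -0.2457  0.2501] yaw -68.12 zax [-0.001  0.    -1.   ] F [0.2 0.  0.3] op 0.0413 q [-0.65 -0.21  1.78 -0.    1.57  0.54]
```

View pics/w15.png

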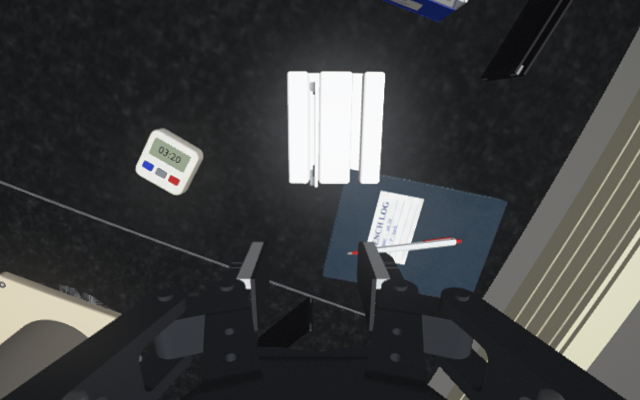

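```bash
python3 - <<'E'
import cv2
a=cv2.imread("pics/w15.png")
cv2.imwrite("pics/w15z.png",cv2.resize(a[62:196,270:400],None,fx=4.4,fy=4.4,interpolation=cv2.INTER_CUBIC))
E
```

```text
(no output)
```

View pics/w15z.png

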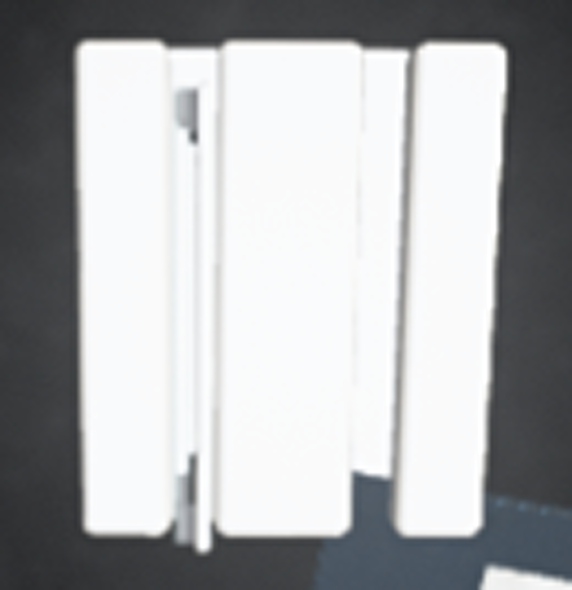

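```bash
python3 - <<'E'
from h import *
np.set_printoptions(precision=4,suppress=True)
W=eyes.camera_model("wrist");W["extrinsics"]=np.load("w15.npy")
c=lambda a,b:(270+a/4.4,62+b/4.4)
s,R=st()
ex=np.array([.927,.375,0]);ey=np.array([-.375,.927,0])
for n,p,z in [("nearR",(213,552),.081),("nearL",(197,552),.081),("glass nearL",(175,545),.073),("glass nearR",(195,545),.073),("back",(210,80),.081),("glassL back",(172,88),.073),
  ("blk",(85,535),.024),("blk",(485,535),.024),("blk",(503,42),.024),("blk",(77,42),.024)]:
    q=plane(W,c(*p),z); print(n,q,"xp",q@ex,"yp",q@ey,"tool",R.T@(q-s["tcp_pos"])*1e3)
T=eyes.camera_model("top")
for uv in [(238,300),(283,418)]:
    q=plane(T,(290+uv[0]/3.7,100+uv[1]/3.7),.081);print(q@ex,q@ey)
E
python3 - <<'E'
import sys; sys.path.insert(0,'.')
from h import *
a=eyes.capture("top")[:,:,::-1]
cv2.imwrite("pics/t15z.png",cv2.resize(a[160:225,335:400],None,fx=9,fy=9,interpolation=cv2.INTER_CUBIC))
E
```

```text
t 19.3 p [ 0.4103 -0.2457  0.2501] yaw -68.12 zax [-0.001  0.    -1.   ] F [0.2 0.  0.3] op 0.0413 q [-0.65 -0.21  1.78 -0.    1.57  0.54]
nearR [ 0.4056 -0.2528  0.081 ] xp 0.28121344612250065 yp -0.38642685162150064 tool [  4.8991   6.8723 169.0974]
nearL [ 0.4043 -0.2494  0.081 ] xp 0.28122066172283733 yp -0.38281599412794975 tool [  1.2881   6.874  169.0995]
glass nearL [ 0.4021 -0.2449  0.073 ] xp 0.2809436291491184 yp -0.37777242476809286 tool [ -3.7501   7.158  177.1027]
glass nearR [ 0.4038 -0.2491  0.073 ] xp 0.2809341315366913 yp -0.38239451330509694 tool [  0.8721   7.156  177.1   ]
back [ 0.4988 -0.2142  0.081 ] xp 0.3821210826367583 yp -0.3855843377216919 tool [  3.806  -94.0353 169.0274]
glassL back [ 0.4949 -0.2071  0.073 ] xp 0.3811279374263683 yp -0.3775934567679886 tool [ -4.1778 -93.0279 177.0328]
blk [ 0.3847 -0.2255  0.024 ] xp 0.27202795651375183 yp -0.3533349915166269 tool [-28.1365  16.1002 226.1236]
blk [ 0.4244 -0.3243  0.024 ] xp 0.2718460019443858 yp -0.45978005851277115 tool [ 78.3111  16.0179 226.0599]
blk [ 0.5384 -0.2762  0.024 ] xp 0.3954973702834126 yp -0.4579743546136911 tool [  76.1984 -107.6314  225.9745]
blk [ 0.4993 -0.1798  0.024 ] xp 0.39545099842205966 yp -0.3539134277696262 tool [ -27.8645 -107.3268  226.037 ]
0.3732413330669783 -0.3791939540520271
0.28072293060489684 -0.3792359004670174
```

View pics/t15z.png

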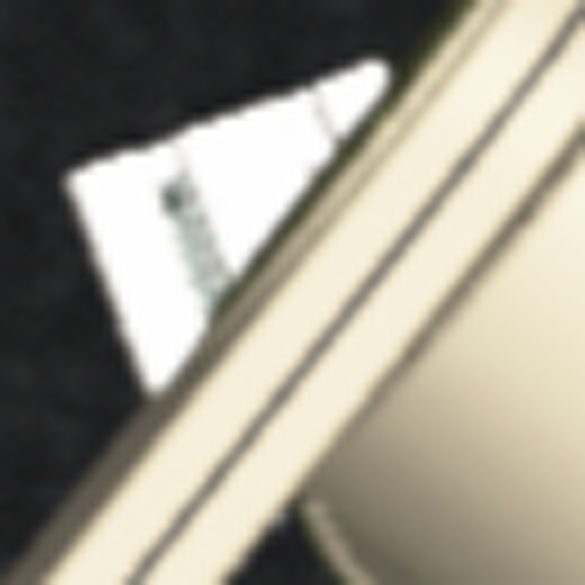

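```bash
python3 -m creep '{"delta_pos":[[0.4,-7,0],[0,0,35],[0,0,35],[0,0,35],[0,0,25],[0,0,10],[0,0,0]],"spin":[0,0,0,0,0,0,0],"jaw":[130,130,130,130,130,130,130]}'| sed -n '2p;4p'
python3 - <<'E'
from h import *
st()
a=eyes.capture("side")[:,:,::-1]
cv2.imwrite("pics/s16.png",cv2.resize(a[130:250,270:400],None,fx=5,fy=5,interpolation=cv2.INTER_CUBIC))
cv2.imwrite("pics/w16.png",eyes.capture("wrist")[:,:,::-1])
E
```

```text
tcp_pos: [0.4177, -0.2403, 0.1083]
wrist_force: [0.6, 0.2, 0.1]
t 19.9333 p [ 0.4177 -0.2403  0.1083] yaw -67.85 zax [-0.004  0.003 -1.   ] F [0.6 0.2 0.1] op 0.0416 q [-0.63 -0.09  1.94  0.    1.3   0.56]
```

View pics/s16.png

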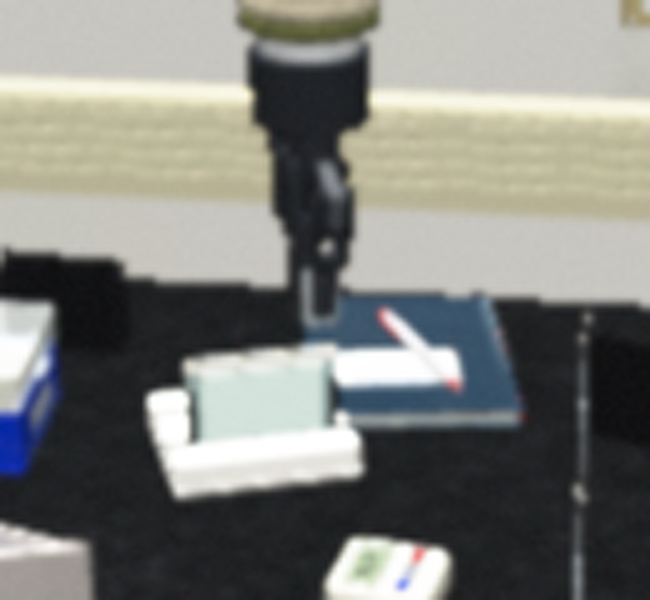

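View pics/w16.png

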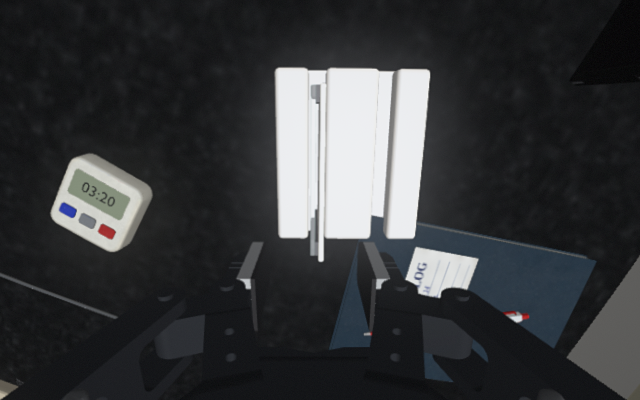

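```bash
python3 -m creep '{"delta_pos":[[0,0,20],[0,0,15],[0,0,12],[0,0,8],[0,0,0],[0,0,0]],"spin":[0,0,0,0,0,0],"jaw":[130,130,130,130,130,130]}'| sed -n '2p;4p'
python3 - <<'E'
from h import *
st()
a=eyes.capture("side")[:,:,::-1]
cv2.imwrite("pics/s17.png",cv2.resize(a[130:250,270:400],None,fx=5,fy=5,interpolation=cv2.INTER_CUBIC))
cv2.imwrite("pics/w17.png",eyes.capture("wrist")[:,:,::-1])
E
```

```text
tcp_pos: [0.4185, -0.243, 0.0564]
wrist_force: [0.6, -0.9, 0.0]
t 20.5333 p [ 0.4185 -0.243   0.0564] yaw -67.98 zax [ 0. -0. -1.] F [ 0.6 -0.9  0. ] op 0.0419 q [-0.63 -0.03  1.98  0.    1.19  0.55]
```

View pics/s17.png

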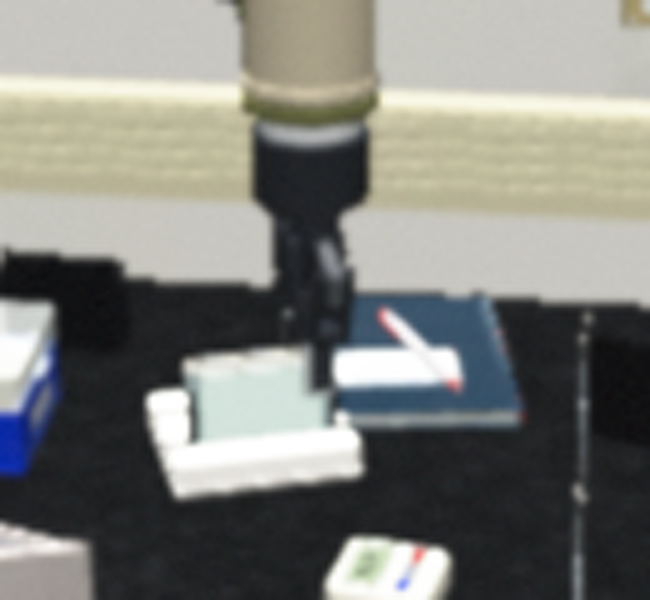

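View pics/w17.png

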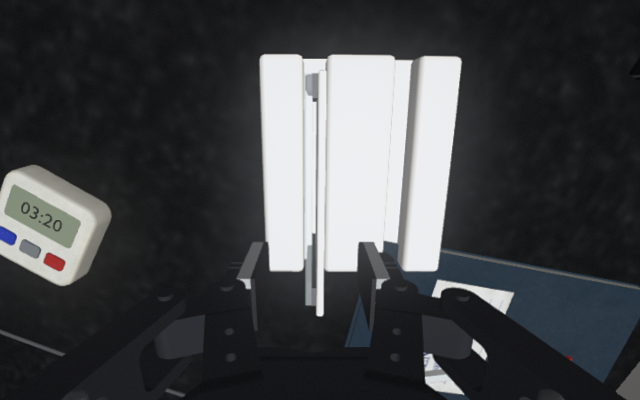

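```bash
python3 -m creep '{"delta_pos":[[0,0,0],[0,0,0],[0,0,0],[0,0,0],[0,0,0]],"spin":[0,0,0,0,0],"jaw":[200,255,255,255,255]}' 35| sed -n '2p;4p;5p'; python3 -m creep '{"delta_pos":[[0,0,-5],[0,0,-10],[0,0,-15],[0,0,-15],[0,0,0]],"spin":[0,0,0,0,0],"jaw":[255,255,255,255,255]}' | sed -n '2p;4p;5p'
python3 - <<'E'
from h import *
st()
a=eyes.capture("side")[:,:,::-1]
cv2.imwrite("pics/s18.png",cv2.resize(a[130:250,270:400],None,fx=5,fy=5,interpolation=cv2.INTER_CUBIC))
cv2.imwrite("pics/w18.png",eyes.capture("wrist")[:,:,::-1])
E
```

```text
tcp_pos: [0.4185, -0.2431, 0.0564]
wrist_force: [-1.1, 0.0, 5.1]
opening: 0.0069
tcp_pos: [0.4199, -0.244, 0.1043]
wrist_force: [1.5, -0.3, 0.2]
opening: 0.0069
t 21.4667 p [ 0.4199 -0.244   0.1043] yaw -67.98 zax [ 0.004 -0.003 -1.   ] F [ 1.5 -0.3  0.2] op 0.0069 q [-0.63 -0.09  1.94  0.    1.28  0.55]
```

View pics/s18.png

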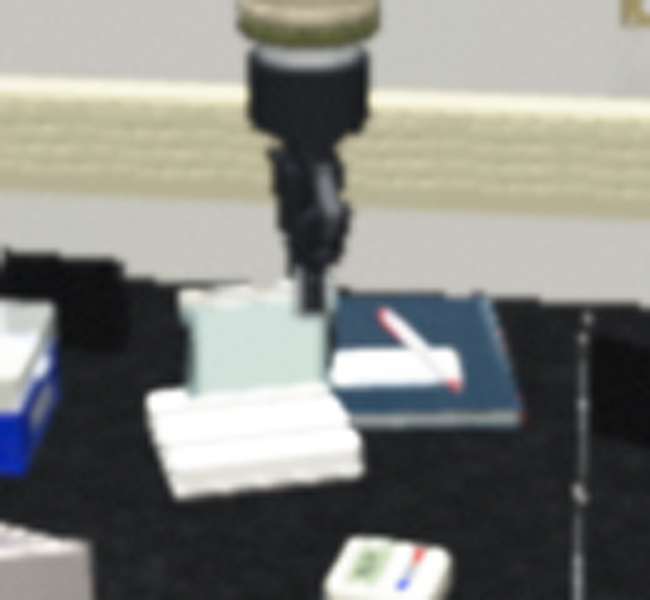

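View pics/w18.png

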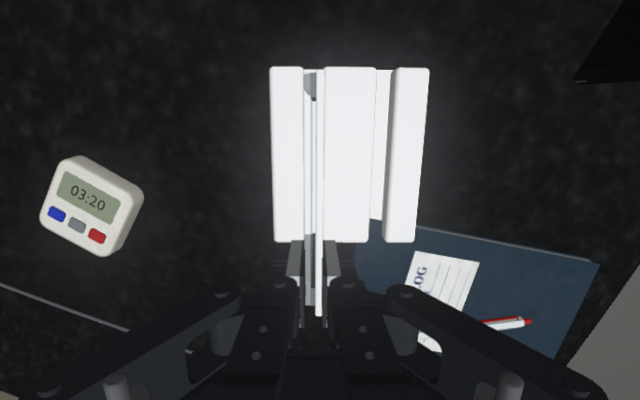

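```bash
python3 -m creep '{"delta_pos":[[5,15,0],[5,16,0],[5,16,0],[0,16,0],[0,0,10],[0,0,10],[0,0,3],[0,0,0]],"spin":[0,0,0,0,0,0,0,0],"jaw":[255,255,255,255,255,255,255,255]}' 30| sed -n '2p;4p;5p'; python3 -m creep '{"delta_pos":[[0,0,2],[0,0,2],[0,0,0]],"spin":[0,0,0],"jaw":[255,255,255]}' | sed -n '2p;4p;5p'
```

```text
tcp_pos: [0.3646, -0.2788, 0.0754]
wrist_force: [-0.5, -0.2, -0.8]
opening: 0.0067
tcp_pos: [0.366, -0.2804, 0.0743]
wrist_force: [-2.2, 1.1, 2.7]
opening: 0.0069
```

```bash
python3 -m creep '{"delta_pos":[[0,2.5,2],[0,2.5,2],[0,2.5,2],[0,2.5,2],[0,2.4,2.1],[0,2.2,2.3],[0,2,2.5],[0,0,0]],"spin":[0,0,0,0,0,0,0,0],"jaw":[255,255,255,255,255,255,255,255]}' | sed -n '2p;4p;5p'
python3 - <<'E'
from h import *
st()
a=eyes.capture("side")[:,:,::-1]
cv2.imwrite("pics/s19.png",cv2.resize(a[130:250,270:400],None,fx=5,fy=5,interpolation=cv2.INTER_CUBIC))
E
```

```text
tcp_pos: [0.3502, -0.2874, 0.06]
wrist_force: [-5.7, 1.0, 11.0]
opening: 0.0071
t 23.15 p [ 0.3502 -0.2874  0.06  ] yaw -67.95 zax [ 0.    -0.002 -1.   ] F [-5.7  1.  11. ] op 0.0071 q [-0.8  -0.12  2.06 -0.    1.2   0.39]
```

View pics/s19.png

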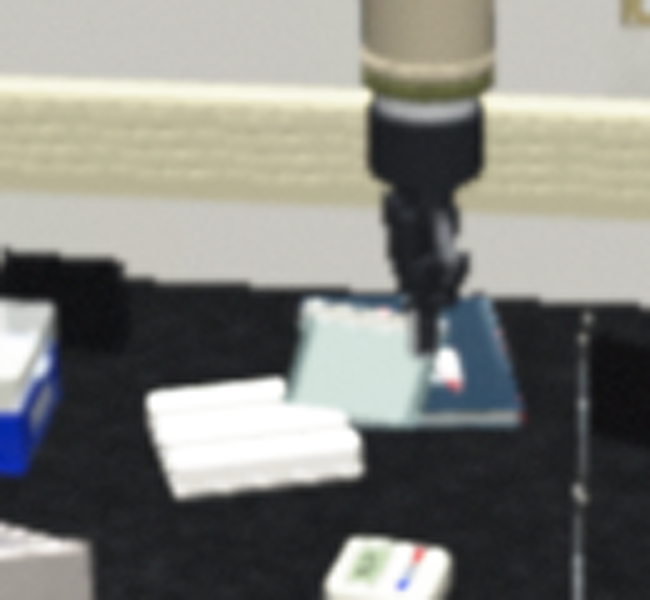

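```bash
python3 -m creep '{"delta_pos":[[0,1.8,2.4],[0,1.7,2.4],[0,1.6,2.4],[0,1.5,2.4],[0,1.4,2.4],[0,0,0]],"spin":[0,0,0,0,0,0],"jaw":[255,255,255,255,255,255]}' | sed -n '2p;4p;5p'
python3 - <<'E'
from h import *
st()
a=eyes.capture("side")[:,:,::-1]
cv2.imwrite("pics/s20.png",cv2.resize(a[130:250,270:400],None,fx=5,fy=5,interpolation=cv2.INTER_CUBIC))
E
```

```text
tcp_pos: [0.3424, -0.2907, 0.048]
wrist_force: [-8.7, -0.1, 11.9]
opening: 0.0069
t 23.7 p [ 0.3424 -0.2907  0.048 ] yaw -67.95 zax [-0.    -0.002 -1.   ] F [-8.7 -0.1 11.9] op 0.0069 q [-0.82 -0.11  2.08 -0.    1.18  0.37]
```

View pics/s20.png

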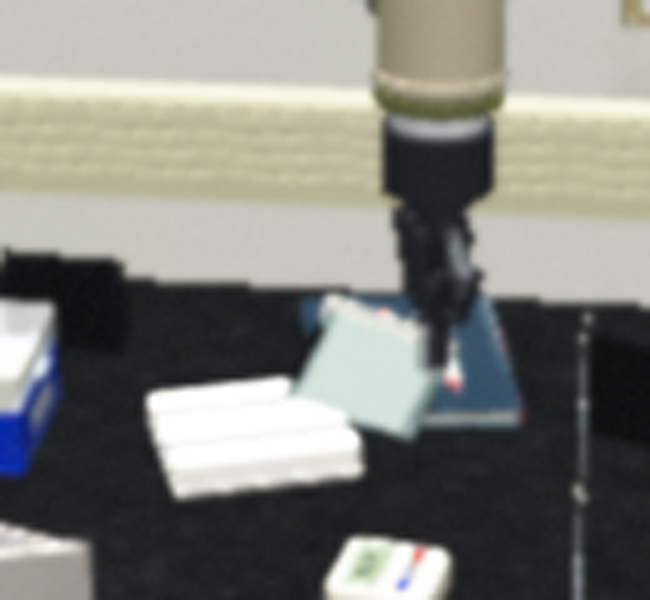

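```bash
cat >> h.py <<'E'
def vplane(m,uv,P,n):
    o,d=ray(m,uv); return o+d*((np.asarray(P)-o)@n)/(d@n)
E
python3 - <<'E'
from h import *
np.set_printoptions(precision=4,suppress=True)
s,R=st()
S=eyes.camera_model("side")
n=R[:,0]; P=s["tcp_pos"]-n*.004
C={}
for k,uv in dict(bt=(328,297),fb=(413,439),bb=(297,388)).items():
    q=vplane(S,(270+uv[0]/5,130+uv[1]/5),P,n); C[k]=q; d=R.T@(q-s["tcp_pos"])*1e3; print(k,q,d)
for a,b in (("fb","bb"),("bb","bt")):
    d=R.T@(C[b]-C[a])*1e3; print(a,b,np.linalg.norm(d),np.degrees(np.arctan2(-d[2],-d[1])))
E
```

```text
t 23.75 p [ 0.3424 -0.2907  0.0481] yaw -67.95 zax [-0.    -0.002 -1.   ] F [-8.6 -0.8 11.6] op 0.0072 q [-0.82 -0.11  2.08 -0.    1.18  0.37]
bt [ 0.4077 -0.2598  0.1112] [ -4.     -72.0471 -63.1975]
fb [ 0.352  -0.2826 -0.001 ] [ -4.     -11.9917  49.041 ]
bb [ 0.4273 -0.252   0.0477] [ -4.     -93.2076   0.2837]
fb bb 94.72751036286874 30.97816092124767
bb bt 66.91511948239364 108.43506932648118
```

```bash
python3 -m creep '{"delta_pos":[[0,0,-6],[0,0,-20],[0,0,-30],[0,0,-38],[0,0,-38],[0,0,-38],[0,0,-38],[0,0,0],[0,0,0],[0,0,0]],"spin":[0,0,0,-0.1225,-0.1225,-0.1225,-0.1225,-0.1225,-0.1225,-0.1225],"jaw":[255,255,255,255,255,255,255,255,255,255]}' | sed -n '2p;4p;5p'
python3 - <<'E'
from h import *
C=fromh([-71,23,-39]); t=C-.042*u-np.array([0,0,.007]); print("C",C,"final tcp",t)
need(t); need([t[0],t[1],.26])
E
```

```text
tcp_pos: [0.3433, -0.2899, 0.2563]
wrist_force: [-0.0, 1.4, -0.6]
opening: 0.007
C [0.6037154  0.12248649 0.1132481 ] final tcp [0.59019473 0.08272229 0.1062481 ]
t 24.5833 p [ 0.3433 -0.2899  0.2563] yaw -18.47 zax [ 0.002 -0.002 -1.   ] F [-0.   1.4 -0.6] op 0.007 q [-0.82 -0.3   1.85  0.    1.59 -0.49]
need tool mm [ 115.7 -431.8  149.9]
t 24.5833 p [ 0.3433 -0.2899  0.2563] yaw -18.47 zax [ 0.002 -0.002 -1.   ] F [-0.   1.4 -0.6] op 0.007 q [-0.82 -0.3   1.85  0.    1.59 -0.49]
need tool mm [ 116.2 -431.6   -3.9]
```

```bash
python3 -m creep '{"delta_pos":[[8.9,-30,-1],[8.9,-33,-1],[8.9,-33,-1],[8.9,-33,-1],[8.9,-33,0],[8.9,-33,0],[8.9,-33,0],[8.9,-33,0],[8.9,-33,0],[8.9,-33,0],[8.9,-33,0],[8.9,-33,0],[9,-25,0],[0,0,0],[0,0,0]],"spin":[0,0,0,0,0,0,0,0,0,0,0,0,0,0,0],"jaw":[255,255,255,255,255,255,255,255,255,255,255,255,255,255,255]}' | sed -n '2p;4p;5p'
python3 - <<'E'
from h import *
np.save("w21.npy",eyes.camera_model("wrist")["extrinsics"])
cv2.imwrite("pics/w21.png",eyes.capture("wrist")[:,:,::-1])
a=eyes.capture("side")[:,:,::-1]
cv2.imwrite("pics/s21.png",cv2.resize(a[60:260,150:350],None,fx=3,fy=3,interpolation=cv2.INTER_CUBIC))
need([.5902,.0827,.1062])
E
```

```text
tcp_pos: [0.5876, 0.07, 0.2583]
wrist_force: [0.9, -0.2, -2.3]
opening: 0.0067
t 25.9333 p [0.5871 0.0689 0.2587] yaw -18.82 zax [-0.  0. -1.] F [ 0.2  0.1 -2. ] op 0.0071 q [0.03 0.1  1.47 0.   1.58 0.36]
need tool mm [ -1.5 -14.  152.5]
```

View pics/w21.png

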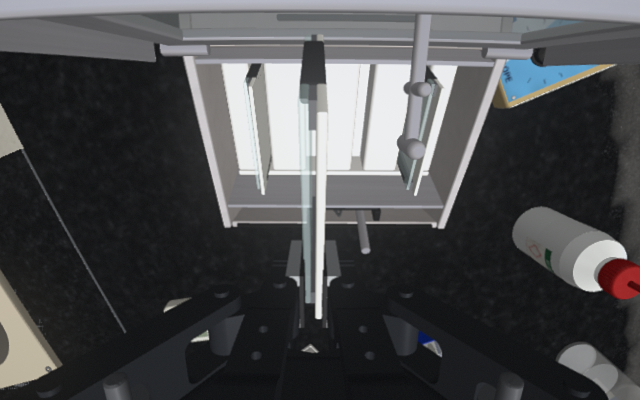

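View pics/s21.png

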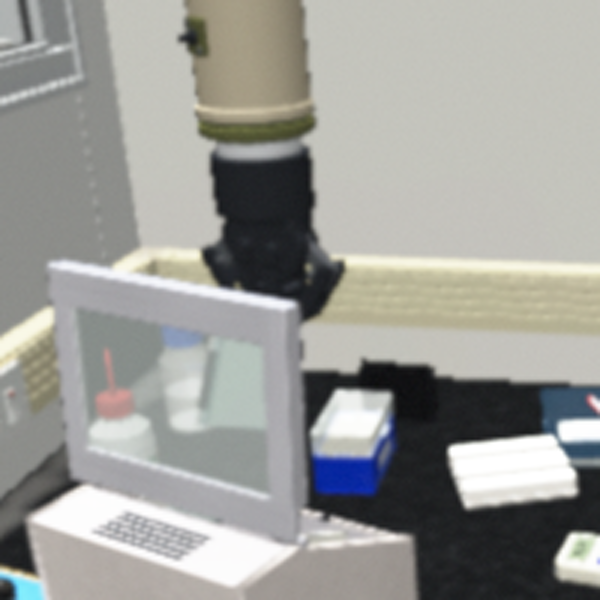

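```bash
python3 - <<'E'
import cv2
a=cv2.imread("pics/w21.png")
cv2.imwrite("pics/w21z.png",cv2.resize(a[30:230,210:450],None,fx=3.3,fy=3,interpolation=cv2.INTER_CUBIC))
E
```

```text
(no output)
```

View pics/w21z.png

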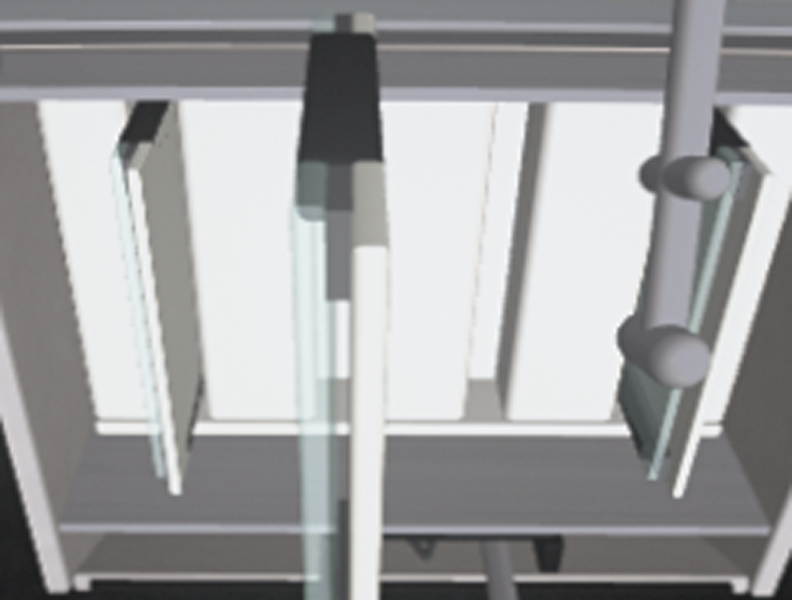

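```bash
python3 - <<'E'
from h import *
np.set_printoptions(precision=1,suppress=True)
W=eyes.camera_model("wrist"); W["extrinsics"]=np.load("w21.npy")
c=lambda a,b:(210+a/3.3,30+b/3)
for n,p,z in [("Lblk L",(210,415),-46.5),("Lblk R(thru glass)",(320,415),-46.5),("mid R",(463,415),-46.5),("Rblk L",(510,415),-46.5),("Rblk R",(617,415),-46.5),
 ("s2 floorL",(322,378),-76.5),("s2 floorR",(352,378),-76.5),("s3 fl",(467,378),-76.5),("s3 fr",(497,378),-76.5),
 ("rimL",(55,585),1.5),("rimR",(768,590),1.5),("dryLw",(176,490),-1.5),("dryLg",(160,475),-4.5),("dryRw",(678,493),-1.5),("dryRg",(653,475),-8),("backedge L",(45,95),1.5),("backedge",(600,100),1.5)]:
    print(n,hplane(W,c(*p),z))
s,R=st(); print("TCP h",toh(s["tcp_pos"]))
# held cassette plane: back-top corners; back edge at tool y -72, z -63
for n,p in [("bt white R",(383,165)),("bt white L",(352,165)),("glass L",(297,170)),("bb L",(310,35)),("bb R",(375,38))]:
    o,d=ray(W,c(*p)); 
    for yy in ((-72,) if n[1]=="t" or n[0]=="g" else (-93,)):
        k=((R[:,1]@(s["tcp_pos"]-o))+yy/1e3)/(R[:,1]@d); print(n,R.T@(o+k*d-s["tcp_pos"])*1e3)
E
```

```text
Lblk L [-121.9   60.8  -46.5]
Lblk R(thru glass) [-121.9   27.7  -46.5]
mid R [-121.8  -15.2  -46.5]
Rblk L [-121.8  -29.4  -46.5]
Rblk R [-121.6  -61.7  -46.5]
s2 floorL [-127.    27.6  -76.5]
s2 floorR [-127.    17.8  -76.5]
s3 fl [-126.9  -19.5  -76.5]
s3 fr [-126.9  -29.3  -76.5]
rimL [-153.3  103.3    1.5]
rimR [-155.2 -102.     1.5]
dryLw [-116.8   65.2   -1.5]
dryLg [-113.6   69.5   -4.5]
dryRw [-117.6  -68.6   -1.5]
dryRg [-116.1  -63.    -8. ]
backedge L [-3.3 79.8  1.5]
backedge [ -4.3 -29.4   1.5]
t 25.9333 p [0.6 0.1 0.3] yaw -18.82 zax [-0.  0. -1.] F [ 0.2  0.1 -2. ] op 0.0071 q [0.  0.1 1.5 0.  1.6 0.4]
TCP h [-60.4  21.5 116.5]
bt white R [   0.1  -72.  -134.4]
bt white L [  -0.2  -72.  -134.4]
glass L [  -0.7  -72.  -133.5]
bb L [ -3.4 -93.  -25.3]
bb R [  3.3 -93.  -23.7]
```

```bash
python3 - <<'E'
from h import *
C=fromh([-69,23,-39]); t=C-.042*u-np.array([0,0,.007]); print(t)
for h in (85,40,0): print(h); need(t+HZ*h/1e3)
E
```

```text
[0.59077825 0.08443841 0.10709334]
85
t 25.9333 p [0.5871 0.0689 0.2587] yaw -18.82 zax [-0.  0. -1.] F [ 0.2  0.1 -2. ] op 0.0071 q [0.03 0.1  1.47 0.   1.58 0.36]
need tool mm [-1.5 20.1 74.5]
40
t 25.9333 p [0.5871 0.0689 0.2587] yaw -18.82 zax [-0.  0. -1.] F [ 0.2  0.1 -2. ] op 0.0071 q [0.03 0.1  1.47 0.   1.58 0.36]
need tool mm [ -1.5   1.1 115.3]
0
t 25.9333 p [0.5871 0.0689 0.2587] yaw -18.82 zax [-0.  0. -1.] F [ 0.2  0.1 -2. ] op 0.0071 q [0.03 0.1  1.47 0.   1.58 0.36]
need tool mm [ -1.5 -15.8 151.6]
```

```bash
python3 -m creep '{"delta_pos":[[-1.5,10,12],[0,10,22],[0,0,22],[0,0,18],[0,0,0]],"spin":[0,0,0,0,0],"jaw":[255,255,255,255,255]}' | sed -n '2p;4p;5p'
python3 -m creep '{"delta_pos":[[0,-3.4,7.3],[0,-3.4,7.3],[0,-3.4,7.3],[0,-3.4,7.3],[0,-3.4,7.3],[0,-2.1,4.5],[0,0,0],[0,0,0]],"spin":[0,0,0,0,0,0,0,0],"jaw":[255,255,255,255,255,255,255,255]}' | sed -n '2p;4p;5p'
python3 - <<'E'
from h import *
np.save("w22.npy",eyes.camera_model("wrist")["extrinsics"])
cv2.imwrite("pics/w22.png",eyes.capture("wrist")[:,:,::-1])
a=eyes.capture("side")[:,:,::-1]
cv2.imwrite("pics/s22.png",cv2.resize(a[60:260,150:350],None,fx=3,fy=3,interpolation=cv2.INTER_CUBIC))
need([.5908,.0844,.1071])
E
```

```text
tcp_pos: [0.5763, 0.0494, 0.1803]
wrist_force: [-0.3, -0.7, -2.2]
opening: 0.0069
tcp_pos: [0.5853, 0.0685, 0.1434]
wrist_force: [0.2, 0.2, -1.1]
opening: 0.0072
t 27.1167 p [0.5857 0.0682 0.1442] yaw -18.85 zax [ 0.001 -0.    -1.   ] F [-0.4  0.1 -1.3] op 0.0072 q [ 0.03  0.16  1.62 -0.    1.37  0.36]
need tool mm [ -0.5 -16.9  37.1]
```

View pics/w22.png

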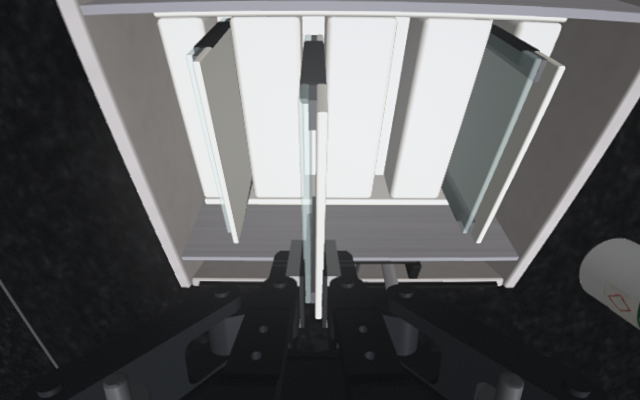

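View pics/s22.png

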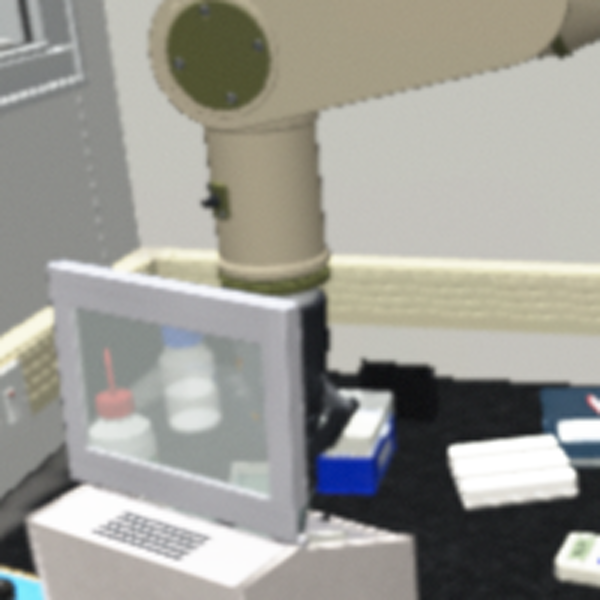

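```bash
python3 -m creep '{"delta_pos":[[-0.5,-1.7,3.6],[0,-1.7,3.6],[0,-1.7,3.6],[0,-1.7,3.6],[0,0,0]],"spin":[0,0,0,0,0],"jaw":[255,255,255,255,255]}' | sed -n '2p;4p;5p'
python3 -m creep '{"delta_pos":[[0,-1.7,3.6],[0,-1.7,3.6],[0,-1.7,3.6],[0,0,0]],"spin":[0,0,0,0],"jaw":[255,255,255,255]}' | sed -n '2p;4p;5p'
python3 - <<'E'
from h import *
cv2.imwrite("pics/w23.png",eyes.capture("wrist")[:,:,::-1])
need([.5908,.0844,.1071])
E
```

```text
tcp_pos: [0.5866, 0.0751, 0.1281]
wrist_force: [-0.5, 0.7, -1.9]
opening: 0.0072
tcp_pos: [0.5883, 0.08, 0.1175]
wrist_force: [-0.0, -0.9, -1.2]
opening: 0.0068
t 27.9167 p [0.5884 0.0799 0.1179] yaw -18.83 zax [-0.001 -0.    -1.   ] F [ 0.5  0.7 -1. ] op 0.007 q [0.05 0.19 1.63 0.   1.33 0.38]
need tool mm [ 0.8 -5.1 10.8]
```

View pics/w23.png

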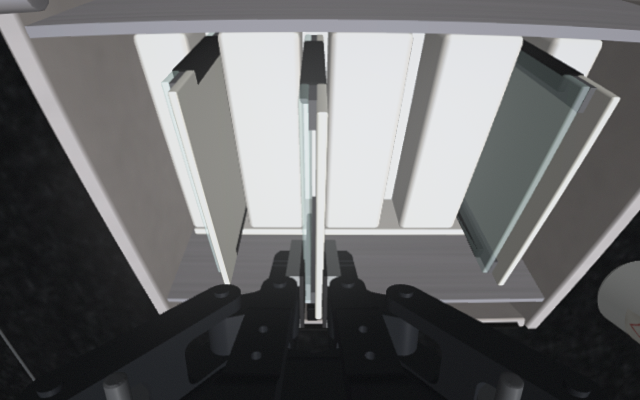

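```bash
for i in 1 2 3; do python3 -m creep '{"delta_pos":[[0,-0.8,1.8],[0,-0.8,1.8],[0,0,0]],"spin":[0,0,0],"jaw":[255,255,255]}' | sed -n '2p;4p;5p'; done
```

```text
tcp_pos: [0.5893, 0.0813, 0.1147]
wrist_force: [-0.5, 0.1, -0.8]
opening: 0.0071
tcp_pos: [0.5897, 0.0828, 0.1109]
wrist_force: [0.3, -0.5, -1.4]
opening: 0.0069
tcp_pos: [0.5902, 0.0843, 0.1073]
wrist_force: [-0.5, 0.4, -1.8]
opening: 0.0072
```

```bash
for i in 1 2 3; do python3 -m creep '{"delta_pos":[[0,-0.5,1.2],[0,0,0]],"spin":[0,0],"jaw":[255,255]}' | sed -n '2p;4p;5p'; done
```

```text
tcp_pos: [0.5904, 0.0848, 0.1063]
wrist_force: [0.5, -0.2, -0.8]
opening: 0.0071
tcp_pos: [0.5907, 0.0853, 0.1052]
wrist_force: [-0.0, -0.3, -1.3]
opening: 0.0066
tcp_pos: [0.5908, 0.0857, 0.104]
wrist_force: [-0.5, 0.1, -1.1]
opening: 0.0073
```

```bash
for i in 1 2 3; do python3 -m creep '{"delta_pos":[[0,-0.4,1],[0,-0.2,0.8],[0,0,0]],"spin":[0,0,0],"jaw":[255,255,255]}' | sed -n '2p;4p;5p'; done
```

```text
tcp_pos: [0.5909, 0.0863, 0.1021]
wrist_force: [-0.1, -0.9, -1.7]
opening: 0.0068
tcp_pos: [0.5911, 0.0868, 0.1003]
wrist_force: [-0.4, 0.6, -1.2]
opening: 0.007
tcp_pos: [0.5917, 0.087, 0.1]
wrist_force: [-4.2, -1.9, 7.5]
opening: 0.0068
```

```bash
python3 - <<'E'
from h import *
st(); np.save("w24.npy",eyes.camera_model("wrist")["extrinsics"])
a=eyes.capture("wrist")[:,:,::-1]
cv2.imwrite("pics/w24.png",cv2.resize(a[20:340,140:640],None,fx=1.6,fy=1.8,interpolation=cv2.INTER_CUBIC))
cv2.imwrite("pics/w24r.png",a)
E
```

```text
t 29.9167 p [0.5917 0.087  0.1   ] yaw -18.85 zax [ 0.    -0.001 -1.   ] F [-4.2 -1.9  7.5] op 0.0068 q [ 0.06  0.22  1.63 -0.    1.29  0.39]
```

View pics/w24.png

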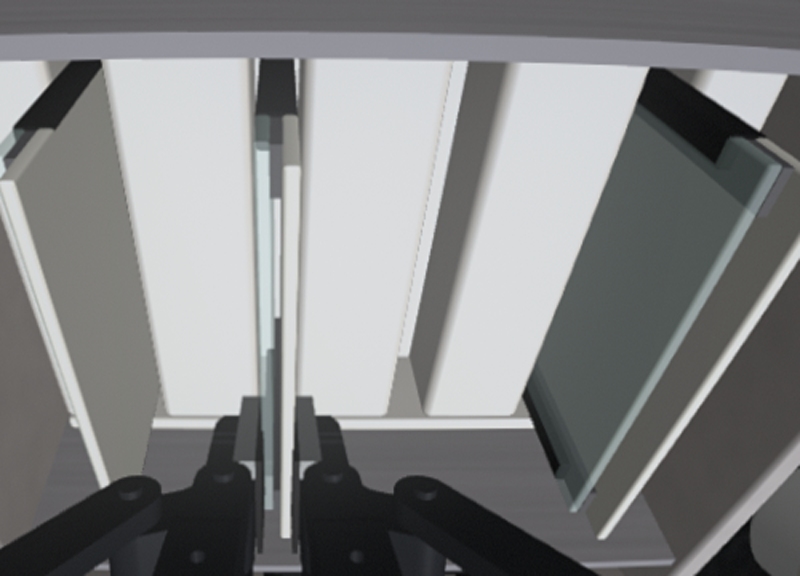

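```bash
python3 -m creep '{"delta_pos":[[0,0,1],[0,0,1],[0,0,0]],"spin":[0,0,0],"jaw":[255,255,255]}' | sed -n '2p;4p;5p'; python3 -m creep '{"delta_pos":[[0,0,1],[0,0,1],[0,0,0]],"spin":[0,0,0],"jaw":[255,255,255]}' | sed -n '2p;4p;5p'
```

```text
tcp_pos: [0.5921, 0.0868, 0.0999]
wrist_force: [-10.1, -3.8, 19.3]
opening: 0.007
tcp_pos: [0.5925, 0.0866, 0.0998]
wrist_force: [-15.5, -6.2, 31.2]
opening: 0.007
```

```bash
python3 -m creep '{"delta_pos":[[0,0,-3],[0,0,-1.5],[0,0,0]],"spin":[0,0,0],"jaw":[255,255,255]}' | sed -n '2p;4p;5p'; python3 - <<'E'
from h import *
np.set_printoptions(precision=2,suppress=True)
s,R=st(); print(toh(s["tcp_pos"]), s["torque"])
W=eyes.camera_model("wrist")
a=eyes.capture("wrist")[:,:,::-1]; cv2.imwrite("pics/w25r.png",a)
cv2.imwrite("pics/w25.png",cv2.resize(a[190:330,200:430],None,fx=3.4,fy=4,interpolation=cv2.INTER_CUBIC))
# cassette top edges: seated top z=-1.5
c=lambda a,b:(140+a/1.6,20+b/1.8)
for n,p in [("mine front",(286,537)),("mine back",(291,167)),("R front",(603,537)),("R back",(775,170)),("L front",(108,488)),("L back",(8,183))]:
    print(n,hplane(W,c(*p),-1.5))
E
```

```text
tcp_pos: [0.5921, 0.0873, 0.1002]
wrist_force: [-0.3, -0.8, 7.0]
opening: 0.0068
t 30.7167 p [0.59 0.09 0.1 ] yaw -18.86 zax [ 0. -0. -1.] F [-0.3 -0.8  7. ] op 0.0068 q [ 0.06  0.22  1.63 -0.    1.29  0.39]
[-110.1    22.68  -35.16] [-0.    0.32  0.05]
mine front [-108.62   20.62   -1.5 ]
mine back [-18.36  20.96  -1.5 ]
R front [-110.87  -63.32   -1.5 ]
R back [-17.77 -50.95  -1.5 ]
L front [-89.15  62.14  -1.5 ]
L back [-20.27  62.16  -1.5 ]
```

View pics/w25.png

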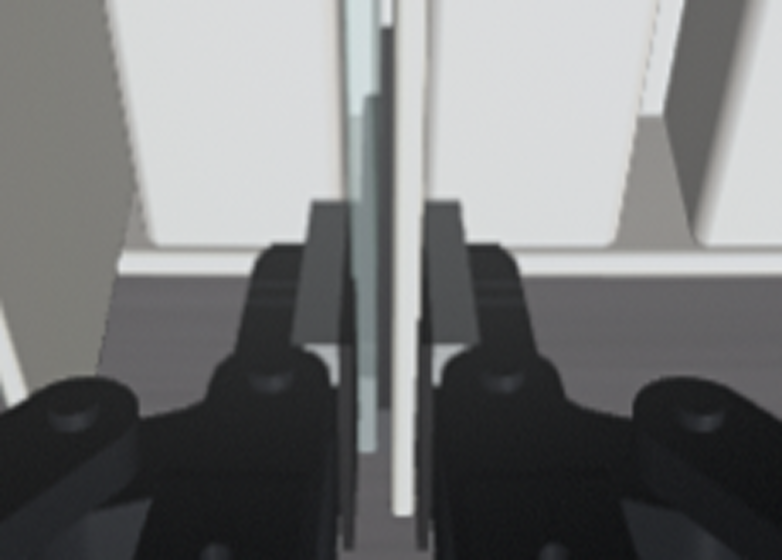

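```bash
python3 - <<'E'
from h import *
np.set_printoptions(precision=1,suppress=True)
s,R=st();W=eyes.camera_model("wrist")
for th_ in (20,25,30):
  a=np.radians(th_);
  for (cy,cz) in ((-42,-7.1),(-42,-12),(-42,-2)):
    o=[]
    for f,v in ((50,37.5),(-50,37.5),(-50,-37.5)):
        y=cy+f*np.cos(a)+v*np.sin(a); z=cz+f*np.sin(a)-v*np.cos(a)
        o.append(proj(W,s["tcp_pos"]+R@np.array([2.5,y,z])/1e3)[0])
    print(th_,cz,np.array(o).ravel())
print("obs front-top (318.5,318.5) back-top (322,112) bb ~ (313+,40)")
E
```

```text
t 30.7667 p [0.6 0.1 0.1] yaw -18.85 zax [ 0. -0. -1.] F [-1.8 -0.6  8.8] op 0.0069 q [ 0.1  0.2  1.6 -0.   1.3  0.4]
20 -7.1 [319.3 319.6 324.1  82.6 319.3  33.6]
20 -12 [319.5 326.9 324.8  81.  319.5  31.1]
20 -2 [319.1 312.5 323.4  84.  319.1  36.1]
25 -7.1 [319.1 314.8 324.3 101.8 319.5  27.5]
25 -12 [319.3 321.7 325.  101.4 319.8  24.7]
25 -2 [318.9 308.1 323.6 102.1 319.3  30.2]
30 -7.1 [318.9 309.4 324.4 122.6 319.8  22. ]
30 -12 [319.  315.9 325.2 123.6 320.   18.9]
30 -2 [318.7 303.1 323.8 121.7 319.5  25.1]
obs front-top (318.5,318.5) back-top (322,112) bb ~ (313+,40)
```

```bash
python3 -m creep '{"delta_pos":[[0,0,0],[0,0,0],[0,0,0]],"spin":[0,0,0],"jaw":[224,224,224]}' 20| sed -n '2p;4p;5p'; python3 - <<'E'
from h import *
st()
a=eyes.capture("wrist")[:,:,::-1]; cv2.imwrite("pics/w26r.png",a)
cv2.imwrite("pics/w26.png",cv2.resize(a[20:340,140:640],None,fx=1.6,fy=1.8,interpolation=cv2.INTER_CUBIC))
E
```

```text
tcp_pos: [0.5911, 0.0874, 0.0986]
wrist_force: [-0.4, 0.2, -0.1]
opening: 0.0104
t 31.0167 p [0.5911 0.0874 0.0986] yaw -18.85 zax [-0.001  0.    -1.   ] F [-0.4  0.2 -0.1] op 0.0104 q [0.06 0.22 1.63 0.   1.29 0.39]
```

View pics/w26.png

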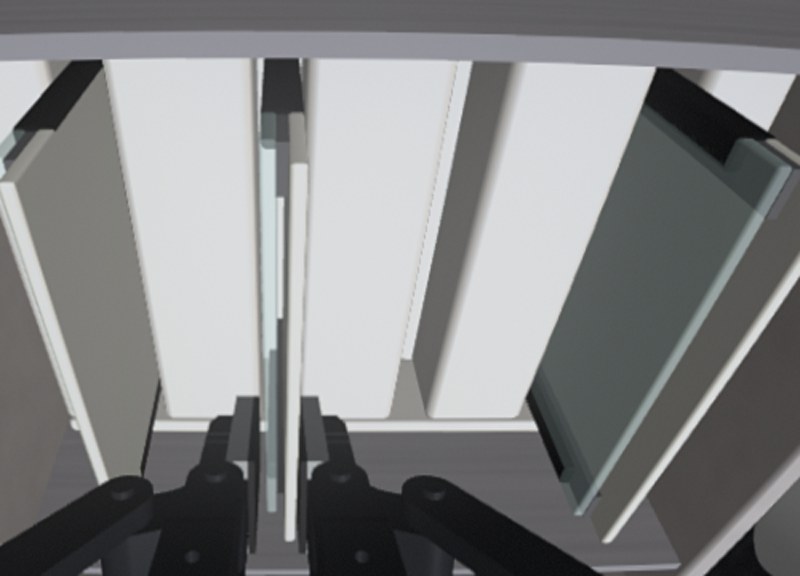

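```bash
python3 -m creep '{"delta_pos":[[0,0,0],[0,0,0],[0,1,-2],[0,2,-4],[0,4,-9],[0,8,-17],[0,12,-25],[0,12,-25],[0,12,-25],[0,0,0],[0,0,0]],"spin":[0,0,0,0,0,0,0,0,0,0,0],"jaw":[204,204,204,204,204,204,204,204,204,204,204]}' | sed -n '2p;4p;5p'; python3 - <<'E'
from h import *
st(); np.save("w27.npy",eyes.camera_model("wrist")["extrinsics"])
a=eyes.capture("wrist")[:,:,::-1]; cv2.imwrite("pics/w27r.png",a)
cv2.imwrite("pics/w27.png",cv2.resize(a[30:250,180:460],None,fx=2.8,fy=2.7,interpolation=cv2.INTER_CUBIC))
E
```

```text
tcp_pos: [0.5764, 0.0382, 0.2097]
wrist_force: [-0.3, 0.0, 0.1]
opening: 0.017
t 31.9833 p [0.5764 0.0382 0.2097] yaw -18.92 zax [ 0.006 -0.    -1.   ] F [-0.3  0.   0.1] op 0.017 q [-0.02  0.07  1.58 -0.    1.48  0.31]
```

View pics/w27.png

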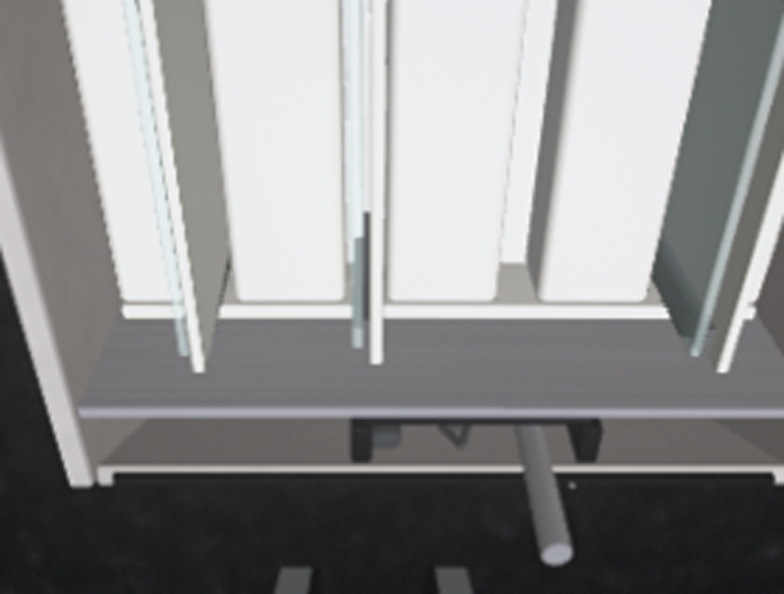

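```bash
python3 -m creep '{"delta_pos":[[0,5,-30],[0,5,-30],[0,5,-30],[0,5,-20],[0,0,0],[0,0,0]],"spin":[0,0,0,0,0,0],"jaw":[204,204,204,204,204,204]}' | sed -n '2p;4p;5p'; python3 - <<'E'
from h import *
st(); np.save("w28.npy",eyes.camera_model("wrist")["extrinsics"])
a=eyes.capture("wrist")[:,:,::-1]; cv2.imwrite("pics/w28r.png",a)
cv2.imwrite("pics/w28.png",cv2.resize(a[20:190,200:420],None,fx=3.6,fy=3.5,interpolation=cv2.INTER_CUBIC))
b=eyes.capture("side")[:,:,::-1]; cv2.imwrite("pics/s28.png",b)
t=eyes.capture("top")[:,:,::-1]; cv2.imwrite("pics/t28.png",t)
E
```

```text
tcp_pos: [0.5689, 0.0203, 0.3167]
wrist_force: [-0.5, 0.4, -0.0]
opening: 0.0172
t 32.5333 p [0.5689 0.0203 0.3167] yaw -18.85 zax [ 0.001  0.    -1.   ] F [-0.5  0.4 -0. ] op 0.0172 q [-0.05  0.03  1.44  0.    1.68  0.27]
```

View pics/w28.png

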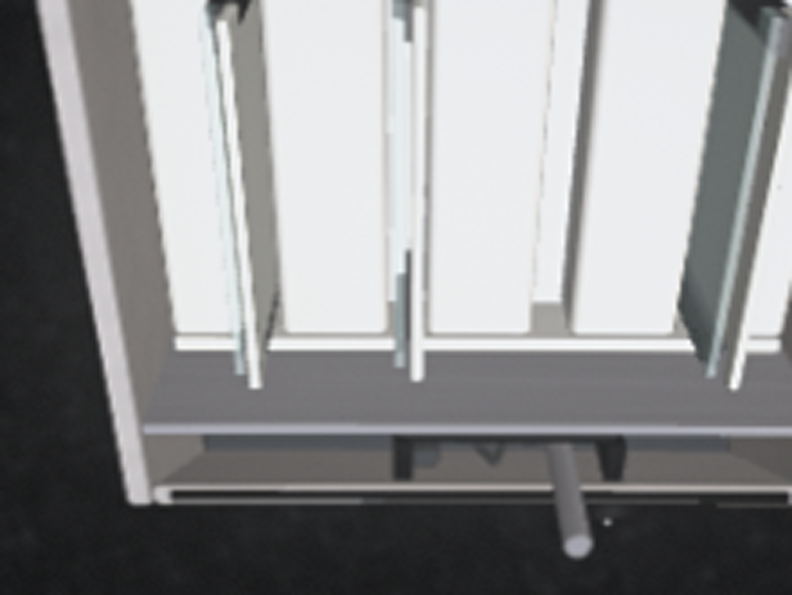

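View pics/s28.png

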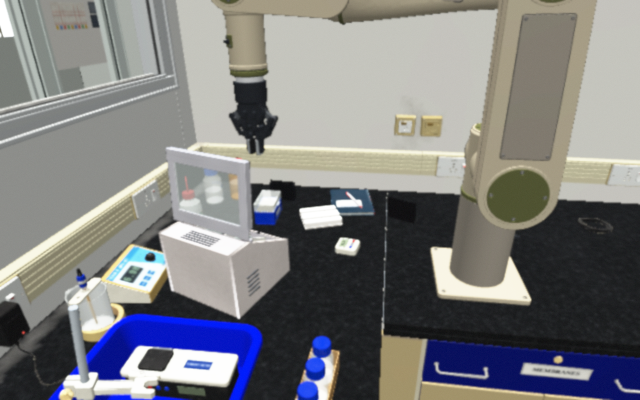

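View pics/t28.png

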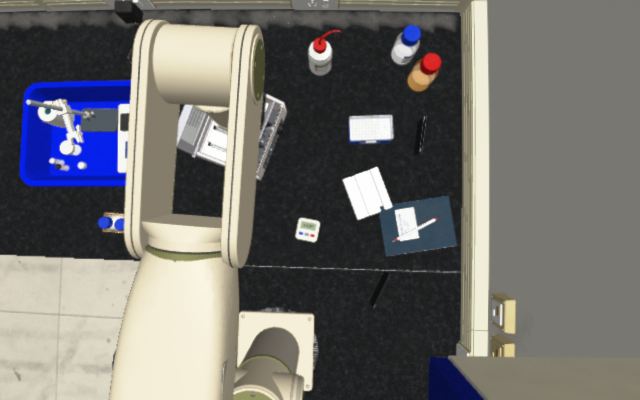

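```bash
python3 - <<'E'
from bench import job_done
print(job_done())
E
```

```text
the job is handed in; nothing more can be done
None
```

The hatch is open at its stop and the cassette stands in slot 2 of the rack. I handed the job in at about 32.7 s, with the gripper clear of everything.

- **Hatch:** I pressed the front bar about 6 mm until the catch let go. The tool can't tilt to reach under the lip, so I raised the hatch by friction on its front rim. I then pushed it back until the force rose to about 21 N without further movement. Side pictures from then and from the end show the hatch in the same position.
- **Cassette:** I tilted it about 25° in the grip over the edge of the draining block, which did not visibly move. I lowered it along the slot's own direction until it bore on the floor, confirmed with a push of about 31 N, then released it with a small jaw opening.
- **Last checks:** The wrist view shows it in slot 2 at the same height as its neighbours, to about 3 mm, and about 2 mm further up the slope. The two dry cassettes, the tip box, the timer and the black look-alike appear where they were.
- **Disagreements:**
  - Closed fingertips appeared level with the TCP in the pictures, not 19 mm ahead of it, and the bar contact agreed with that.
  - The cassette reached the slot floor about 7 mm lower than I had worked out.
  - One close view suggested its tilt was 1–2° off. The later views did not show that.

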